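# Nip up the drinking-water filter's compression nut

## Robot

A 6-joint arm with a two-finger parallel gripper is mounted at the origin on the work surface. World frame = base frame: x ahead of the robot, y to its left, z up, the work surface at z = 0. Lengths are in m, angles in rad, forces in N, time in s.
With the tool pointing down it reaches from about 0.325 to 0.775 m from the base axis. Payload 9.3 kg.
Tool frame: the origin (TCP) lies on the centre line of the jaws, within the pads' length; the fingertips stand 8 mm ahead of it and the grasp point (between the pads) lies 11 mm behind it; z points along the fingers, x is the direction in which the jaws open and shut, and the axes are right-handed (so a half turn about z gives the same grasp; the last joint's range is limited). The gripper opens to 85 mm and grips with 20 to 120 N. Pads are 22 mm wide; open, the fingers measure 114 mm over their backs; the gripper's body (76 mm by 85 mm) begins 54 mm behind the grasp point. The pads swing forward as they close: fully open they stand 13 mm farther back than shut.
Start: joints at [1.174, 0.259, 0.021, 1.334, 0, 1.418], TCP at [0.133, 0.534, 0.239] pointing down, gripper open.
Joint ranges: [-3.04, 3.04], [-0.91, 1.82], [-1.04, 1.36], [-1.92, 1.95], [-1.52, 1.45], [-3.14, 3.14]. Speed limits (rad/s): [2.22, 2.22, 2.79, 3.14, 3.14, 3.14].

## Interface

Orientations are given as a unit quaternion [x, y, z, w].
In Python, from rig import manip gives the robot as it stands. The module is installed in compiled form; this text tells all that it offers.
- The arm moves only by the tool drive_tool, never from a script. Its argument "targets" is a list of rows, each an object with "claw": the closure, from -1 (fully open) to 1 (shut); "offset": the shift along the tool's x, y, z in cm, a list of three; "rot": the turn, a rotation vector about the tool's x, y, z in degrees, a list of three. A call has 1 to 20 rows; each row shifts and turns the commanded pose from where the row before left it, along the tool's axes as they then stand; what a row does not reach is not made up. A row lasts 1/12 s, in which the tool goes at most 41.7 mm and 7.16 degrees, less where a joint would pass 70% of its speed; a pose out of reach is approached as far as the arm can. A call is refused whole if a number of a shift passes 4.17 or a number of a turn 7.16, either way. A call with a gripper value outside its range is refused whole. The fingers move at their own pace and stop on an object; "newtons" is the grip in N (left out, the last holds). Time passes only in rows, so rows that do not move let the fingers close. It gives the time, the measured TCP pose, the force and the opening at its end, in the units of the state.
- manip.read_state(): the state, without advancing time (a new reading comes with each control period).
- manip.camera(name): name is "scene" or "top" or "wrist"; returns a dict with "color" (480x640x3 uint8, red, green, blue), "z_map" (480x640 float32, m along the optical axis (not along the pixel's ray), 0 where there is no reading), "fx", "fy", "cx", "cy" (pixels), "k1" (the pictures are not rectified: a ray, as slopes to the right and down, at radius r is drawn at 1 + k1 r^2 times it, then the intrinsics apply), "extrinsics" (4x4, takes a point from world to camera coordinates). Camera axes: x right, y up, looking along -z (the intrinsics and any distortion apply to the point x, -y, -z); pixel columns grow to the right and rows downward; lengths in m; the calibration is good to about 2 mm. A picture is of the moment at which its call begins.
- manip.job_done(): hands the job in, once; it reports no verdict.
The state is a dict: "time": time; "q": joint angles; "qvel": joint speeds; "joint_efforts": joint torques, N m; "tcp_pos": TCP position; "tool_rot": TCP orientation; "contact_force": force on the tool from outside, world axes, zero at the start; "ft_torque": the same for the moment, N m; "finger_gap": finger opening in m.
Only numpy, scipy, OpenCV 4.12 (cv2) and the standard library are available. Lean on these libraries where they do the work, as an engineer would, in place of code of your own. Each camera call takes 0.05 s, during which the arm holds its last target.

## Task

Run the brass compression nut on the water fitting down clockwise with the fingers until it is finger-tight: the yellow ring below it just starts to turn with it. Then put the black-handled wrench on the nut, tighten it one sixth of a turn (60 degrees) more, no further, and lay the wrench back on the blue mat. Leave the pantry goods and spare parts alone.

Things in the scene. Friction and masses are not known exactly. Their poses are not given: they have to be found in the camera images.
- nut_center (a point): Centre of the brass nut's hexagon (36 mm across flats, 22 mm high, top 4 mm tapered), started on its thread, axis vertical (z up). Flats face the point's +-y and every 60 degrees from there; corners on its x axis; black line on top along +x. Below it a round skirt (31 mm diameter, 14 mm high) reaches down to the yellow ring; above it a copper tube stub (17 mm diameter) rises 18 mm.
- ring_hub (a point): Centre of the yellow tell-tale ring (52 mm diameter, 4 mm thick) under the nut, on the nut's axis, 28 mm below nut_center; z up, x and y fixed to the ring. It stays still while the nut runs free and is carried round with the nut once the nut is tight against it, so its turn from the start is the tightening past finger-tight. Do not push it directly.
- ring_tip (a point): Near the end of the ring's red pointer, 34 mm from the nut's axis (pointer ends at 36 mm), at the ring's height. It shows the ring's turn.
- fitting: Fixed water fitting: grey plate 130 x 130 x 10 mm with an upright brass body (52 mm diameter at its top, 70 mm high) at its centre, red side lever and side stub below 55 mm. Origin under the plate's centre; z is the nut's axis. Clockwise from above the nut runs free (0.06 N m) for 1.0 to 2.2 rad, differing each time, then meets the ring: 0.7 N m, growing 0.35 N m per rad; no spring-back.
- wrench_grip (a point): Centre of the open-ended wrench's black handle, half-way up. Handle 130 mm long (x), 16 mm wide (y), 20 mm high (z); x points from the handle to the jaw. Mass about 0.34 kg, centre of mass some 38 mm towards the jaw from here. Loose, lying flat on the blue mat at the start.
- wrench_jaw (a point): Centre of the wrench's open jaw, 110 mm along +x from wrench_grip, same height. Two parallel steel jaws 40 mm long (x), 11 mm wide, 10 mm high, 37.5 mm apart, open towards +x; 60 mm wide overall. Fits the 36 mm hexagon from above or from the side, in six directions.
- mat: Blue rubber mat fixed on the table, 240 x 150 x 4 mm (x, y, z), origin under its centre. The wrench's place, at the left or the right of the table.
- tray: Grey open tray fixed on the table, 200 x 150 x 30 mm, origin under its centre, at the other side; holds two spare nuts.
- spare_nut_a: Spare brass nut in the tray, 27 mm across flats, 16 mm high; leave alone.
- spare_nut_b: Spare brass nut in the tray, 20 mm across flats, 14 mm high; leave alone.
- can_red: Food can, 74 mm diameter, 110 mm high, standing at the back; leave alone.
- can_green: Food can, 74 mm diameter, 110 mm high, standing at the back; leave alone.
- jar: Amber jar, 70 mm diameter, 120 mm high, standing at the back; leave alone.
- carton: Cardboard carton 70 x 160 x 210 mm standing at the left; leave alone.
- cartridge: White filter cartridge, 64 mm diameter, 200 mm high, standing at the right; leave alone.
- tape_roll: Roll of tape, 90 mm outside diameter, 48 mm high, lying at the back; leave alone.
There are look-alikes about, which are no part of the job. What is shaped like the fitting but turquoise is not meant.

How it is judged:
On the way, in this order (a step that is already met when the one before it is completed fails the run):
1. the nut is run down finger-tight: the ring has started to turn with it, by 3 to 15 degrees (distance of ring_tip from where it was at the start of the episode between 0.0018 and 0.0089 m), for 0.2 s.
2. the wrench's jaw is on the nut's hexagon, the ring still turned by no more than 15 degrees (horizontal distance between wrench_jaw and nut_center below 0.006 m and z of wrench_jaw in the frame of nut_center between -0.012 and 0.011 m and distance of ring_tip from where it was at the start of the episode below 0.0089 m), for 0.1 s.
3. with the wrench's jaw on the hexagon, the ring is carried round to between 45 and 80 degrees from its start (horizontal distance between wrench_jaw and nut_center below 0.008 m and z of wrench_jaw in the frame of nut_center below 0.014 m and distance of ring_tip from where it was at the start of the episode between 0.026 and 0.0437 m), for 0.1 s.
At the end, for the whole second after the job is handed in: The ring stands 45 to 80 degrees clockwise from where it started, the nut has not been slackened off it again (by 14 degrees is always allowed, by more than 45 never), and the wrench lies flat and still on the blue mat, the middle of its handle over the mat (distance of ring_tip from where it was at the start of the episode between 0.026 and 0.0437 m and angle between the x axis of nut_center and the x axis of ring_hub, either way round below 0.5 rad and x of wrench_grip in the frame of mat between -0.12 and 0.12 m and y of wrench_grip in the frame of mat between -0.075 and 0.075 m and height (world z) of wrench_grip below 0.022 m and angle between wrench_grip's own z axis and vertical below 0.2 rad and linear speed of wrench below 0.02 m/s); the robot touches nothing.
It fails at once if the fingers force the nut on past finger-tight (touching the nut when the ring has turned more than 18 degrees) (contact force between the fingers and nut above 0.5 N and distance of ring_tip from where it was at the start of the episode above 0.0106 m).
It fails at once if the nut is overtightened: the ring has turned more than 90 degrees (distance of ring_tip from where it was at the start of the episode above 0.0481 m).
It fails at once if the ring is pushed directly by the robot or the wrench (over 3 N) (contact force between any of the arm, the fingers, wrench and ring_c0 above 3 N or contact force between any of the arm, the fingers, wrench and ring_c1 above 3 N).
It fails at once if a bystander is shifted by more than 20 mm (distance of any of spare_nut_a, spare_nut_b, can_red, can_green, jar, carton, cartridge, tape_roll from where it was at the start of the episode above 0.02 m).
It also fails if it takes over 72 s, if anything falls off the work surface, if the arm or the gripper's body presses on something with over 40 N, if the wrist force passes 120 N, or if a joint passes its speed limit or range.

## Working session

There is one attempt and no reset: what is moved stays moved. The work goes in short steps, Python scripts to look and compute and a tool call to move; the robot and the scene stay as the last step left them, time stands still between calls to the robot, and variables do not carry over. Pictures are saved under pics/ and viewed, and the job is handed in when it is done.

Besides the shell and the picture viewer there is one more tool, called in YAML: its name, and indented under it one key for each argument. drive_tool: Moves the arm, as the interface text tells. Its arguments: {"type":"object","properties":{"targets":{"type":"array","items":{"type":"object","properties":{"claw":{"type":"number"},"offset":{"type":"array","items":{"type":"number"}},"rot":{"type":"array","items":{"type":"number"}}}}},"newtons":{"type":"number"}},"required":["targets"]}

```bash
mkdir -p pics
cat > h.py <<'E'
import numpy as np, cv2
from rig import manip
from scipy.spatial.transform import Rotation as R
def save(c,n,crop=None,sc=1):
    im=c['color'][:,:,::-1]
    if crop: im=im[crop[1]:crop[3],crop[0]:crop[2]]
    if sc!=1: im=cv2.resize(im,None,fx=sc,fy=sc,interpolation=cv2.INTER_CUBIC)
    cv2.imwrite('pics/'+n+'.png',im)
def ray(c,u,v):
    xd=(np.asarray(u,float)-c['cx'])/c['fx'];yd=(np.asarray(v,float)-c['cy'])/c['fy']
    x,y=xd,yd
    for _ in range(20):
        f=1+c['k1']*(x*x+y*y); x,y=xd/f,yd/f
    d=np.stack([x,-y,-np.ones_like(x)],-1)
    E=np.array(c['extrinsics']);Rm=E[:3,:3];t=E[:3,3]
    return -Rm.T@t, d@Rm
def onz(c,u,v,z):
    o,d=ray(c,u,v); s=(z-o[2])/d[...,2]
    return o+d*s[...,None]
def depthpt(c,u,v):
    o,d=ray(c,u,v); return o+d*c['z_map'][np.asarray(v,int),np.asarray(u,int)][...,None]
def proj(c,P):
    E=np.array(c['extrinsics']);p=np.asarray(P)@E[:3,:3].T+E[:3,3]
    x=p[...,0]/-p[...,2];y=-p[...,1]/-p[...,2];f=1+c['k1']*(x*x+y*y)
    return np.stack([c['cx']+c['fx']*x*f,c['cy']+c['fy']*y*f],-1)
E
python3 - <<'E'
from h import *
for n in ['scene','top','wrist']:
    c=manip.camera(n); save(c,n+'0'); print(n,c['fx'],c['k1'],-np.array(c['extrinsics'])[:3,:3].T@np.array(c['extrinsics'])[:3,3])
print(manip.read_state())
E
```

```text
scene 479.0763889728252 -0.0819200225364755 [0.96931887 0.43300425 0.98020211]
top 452.2537031005924 0.01895315129461774 [ 0.33097741 -0.0136886   1.2103314 ]
wrist 405.2392086920686 -0.06008357925679634 [0.05967272 0.55356203 0.37375714]
{'time': 0.15, 'q': array([1.17442020e+00, 2.59019375e-01, 2.09778275e-02, 1.33371786e+00,
       1.03448569e-05, 1.41823774e+00]), 'qvel': array([ 5.21787351e-04, -2.57130299e-03,  7.80913958e-04, -9.74534257e-05,
       -1.67924911e-04, -1.05893023e-03]), 'joint_efforts': array([ 3.28388167e-03, -5.55971432e+01,  3.44661784e+01,  1.13769431e-02,
       -1.57799927e-04, -1.15120553e-06]), 'tcp_pos': array([0.13267714, 0.53355317, 0.23884511]), 'tool_rot': array([ 7.87847930e-01,  6.15869635e-01, -4.22570982e-04,  2.30955715e-04]), 'contact_force': array([0.03024726, 0.12740625, 0.01624834]), 'ft_torque': array([-0.007663  ,  0.08771832,  0.00621913]), 'finger_gap': 0.08545410935706658}
```

View pics/scene0.png

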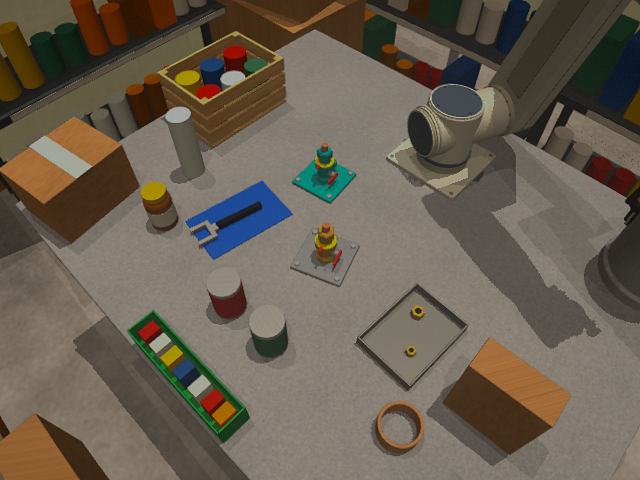

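View pics/top0.png

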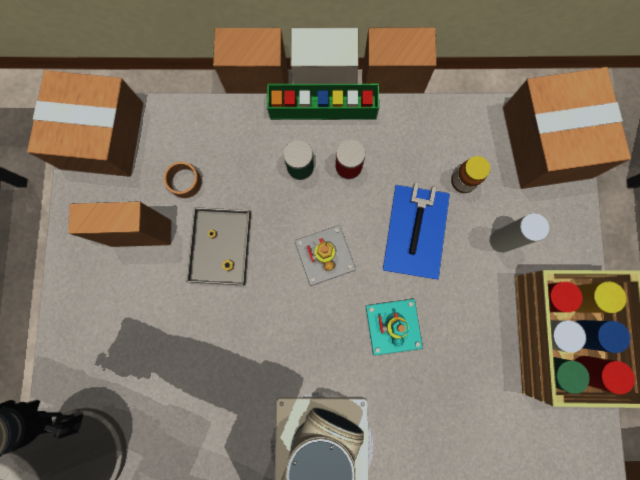

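View pics/wrist0.png

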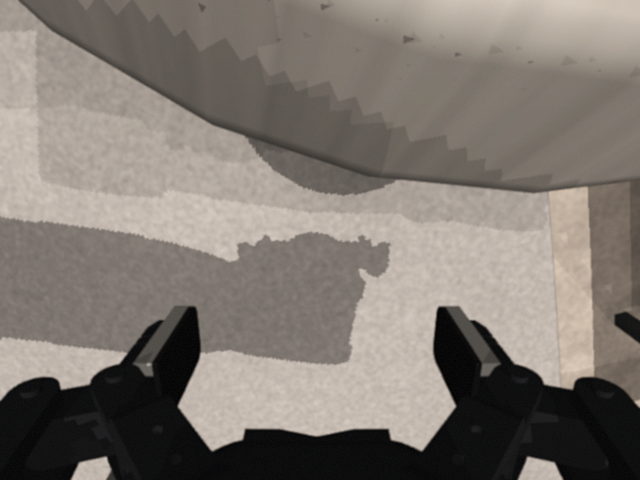

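Two fittings are in view. The grey-plate one is at scene (325,250) / top (325,255), and the turquoise one is at scene (325,170) / top (396,327). The grey one is meant, because the turquoise one is excluded. Next I confirm it in enlarged crops.

Run:
```python
from h import *
c=manip.camera('scene'); save(c,'s1',(285,205,365,290),8)
c=manip.camera('top'); save(c,'t1',(285,215,365,290),8); save(c,'t2',(375,170,460,285),5)
```

```text
(no output)
```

View pics/s1.png

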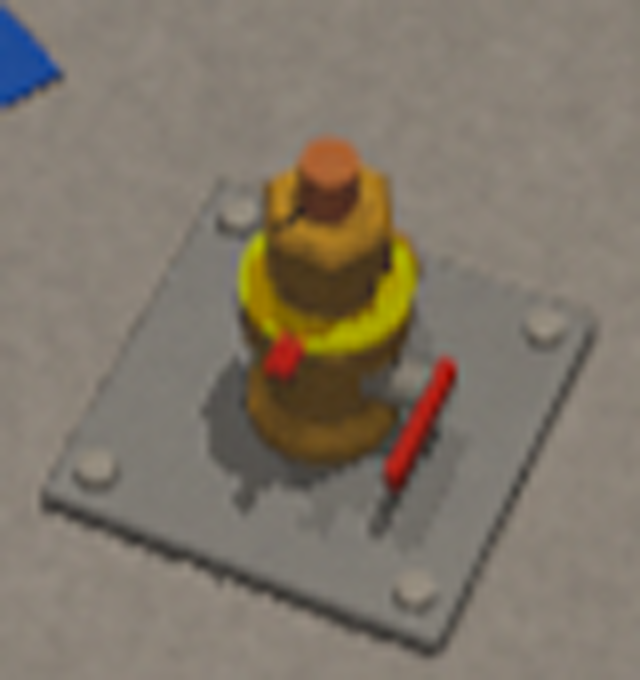

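View pics/t1.png

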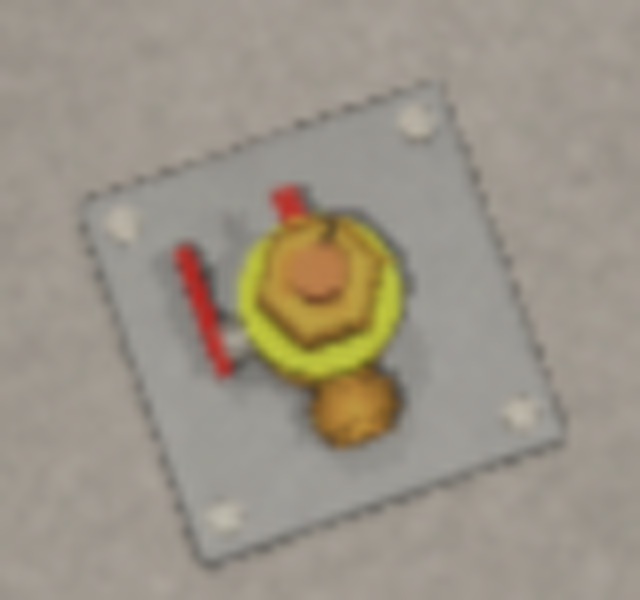

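View pics/t2.png

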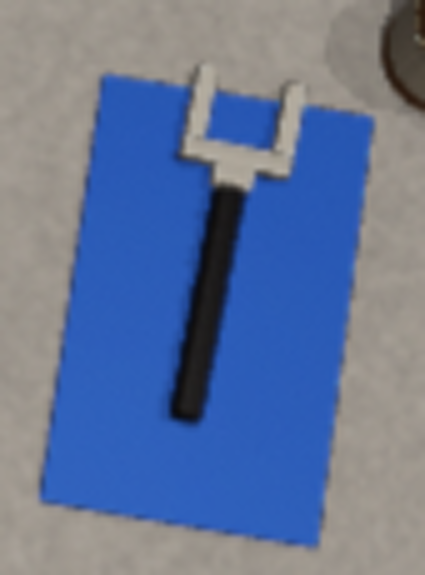

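The crop confirms it: grey plate, brass nut with copper tube at top (325,249), yellow ring, and a red pointer at top (321,240). Now I measure.

```bash
cat > meas.py <<'E'
from h import *
def cen(m):
    n,l,s,ce=cv2.connectedComponentsWithStats(m.astype(np.uint8)); 
    i=1+np.argmax(s[1:,4]); return ce[i],l==i,s[i]
def hsv(c): return cv2.cvtColor(c['color'],cv2.COLOR_RGB2HSV).astype(int)
def box(m,x0,y0,x1,y1):
    o=np.zeros_like(m);o[y0:y1,x0:x1]=m[y0:y1,x0:x1];return o
E
python3 - <<'E'
from meas import *
t=manip.camera('top');s=manip.camera('scene')
H=hsv(t);print('tube top px',H[248:251,324],'ring',H[258,318],'nut',H[245,320], 'depth',t['z_map'][244:262:2,325])
for (u,v) in [(325,249),(325,257),(318,258),(325,261),(312,235)]:
    print(u,v,depthpt(t,u,v))
H2=hsv(s)
print('scene tube',H2[225,326], depthpt(s,326,224),depthpt(s,326,227))
# handle
m=box((H[...,2]<60),395,190,440,265); c,mm,st=cen(m); print('handle',c,st,onz(t,*c,0.024+0))
v,u=np.nonzero(mm); P=onz(t,u,v,0.02)[:,:2]; r=cv2.minAreaRect(P.astype(np.float32)); print('handle rect z=.02',r)
m=box((H[...,1]<70)&(H[...,2]>110),395,178,440,215)
b=box((H[...,0]>100)&(H[...,0]<125)&(H[...,1]>120),375,170,460,285);
v,u=np.nonzero(b);P=onz(t,u,v,0.004)[:,:2];print('mat',cv2.minAreaRect(P.astype(np.float32)))
for (u,v) in [(416,230),(413,245),(421,202),(413,190),(400,230)]: print(u,v,depthpt(t,u,v))
# grey plate corners
for (u,v) in [(285+85/8,215+198/8),(285+435/8,215+85/8),(285+565/8,215+438/8),(285+205/8,215+565/8)]: print('corner',onz(t,u,v,0.01))
E
```

```text
tube top px [[ 14 153 185]
 [ 14 152 184]
 [ 14 151 184]] ring [ 31 171 185] nut [ 21 167 177] depth [1.1115398 1.0906663 1.0926143 1.0907805 1.0968528 1.1053761 1.1100633
 1.1461996 1.1397364]
325 249 [ 0.48269037 -0.00876334  0.12972338]
325 257 [ 0.46597447 -0.00872556  0.1075357 ]
318 258 [0.46715242 0.00906734 0.07674078]
325 261 [ 0.45968129 -0.00861594  0.07597545]
312 235 [0.53703183 0.02683238 0.01259714]
scene tube [ 12 178 169] [ 0.4820548  -0.00722422  0.13070832] [ 0.48852599 -0.00117027  0.13124658]
handle [415.75912409 230.21167883] [409 207  15  47 274] [ 0.54863205 -0.24936446  0.024     ]
handle rect z=.02 ((0.5496866703033447, -0.25017011165618896), (0.015660004690289497, 0.1277194321155548), 77.35333251953125)
mat ((0.5503840446472168, -0.2545590400695801), (0.1489509493112564, 0.2383904606103897), 80.65052032470703)
416 230 [ 0.54951313 -0.25035161  0.02232649]
413 245 [ 0.50893862 -0.24108564  0.02350202]
421 202 [ 0.62532709 -0.26524838  0.02510842]
413 190 [ 0.65978895 -0.24567822  0.02031839]
400 230 [ 0.5530142  -0.21107522  0.00280161]
corner [0.52440814 0.07088051 0.01      ]
corner [ 0.56334284 -0.04683402  0.01      ]
corner [ 0.44402944 -0.08980601  0.01      ]
corner [0.40153109 0.02951439 0.01      ]
```

drive_tool:
  targets:
    - {"claw": -1,"offset": [-2.2,2.35,-0.1],"rot": [0,0,0]}
    - {"claw": -1,"offset": [-2.2,2.35,-0.1],"rot": [0,0,0]}
    - {"claw": -1,"offset": [-2.2,2.35,-0.1],"rot": [0,0,0]}
    - {"claw": -1,"offset": [-2.2,2.35,-0.1],"rot": [0,0,0]}
    - {"claw": -1,"offset": [-2.2,2.35,-0.1],"rot": [0,0,0]}
    - {"claw": -1,"offset": [-2.2,2.35,-0.1],"rot": [0,0,0]}
    - {"claw": -1,"offset": [-2.2,2.35,-0.1],"rot": [0,0,0]}
    - {"claw": -1,"offset": [-2.2,2.35,-0.1],"rot": [0,0,0]}
    - {"claw": -1,"offset": [-2.2,2.35,-0.1],"rot": [0,0,0]}
    - {"claw": -1,"offset": [-2.2,2.35,-0.1],"rot": [0,0,0]}
    - {"claw": -1,"offset": [-2.2,2.35,-0.1],"rot": [0,0,0]}
    - {"claw": -1,"offset": [-2.2,2.35,-0.1],"rot": [0,0,0]}
    - {"claw": -1,"offset": [-2.2,2.35,-0.1],"rot": [0,0,0]}
    - {"claw": -1,"offset": [-2.2,2.35,-0.1],"rot": [0,0,0]}
    - {"claw": -1,"offset": [-2.2,2.35,-0.1],"rot": [0,0,0]}
    - {"claw": -1,"offset": [-2.2,2.35,-0.1],"rot": [0,0,0]}
    - {"claw": -1,"offset": [-2.2,2.35,-0.1],"rot": [0,0,0]}
    - {"claw": -1,"offset": [-2.2,2.35,-0.1],"rot": [0,0,0]}
    - {"claw": -1,"offset": [-2.2,2.35,-0.1],"rot": [0,0,0]}
    - {"claw": -1,"offset": [-2.2,2.35,-0.1],"rot": [0,0,0]}

```text
time: 2.02
tcp_pos: [0.4832, -0.0083, 0.2594]
tool_rot: [0.788, 0.616, 0.0, 0.0]
contact_force: [0.6, 0.5, -0.1]
finger_gap: 0.0852
```

drive_tool:
  targets:
    - {"claw": -1,"offset": [0,0,0],"rot": [0,0,-7]}
    - {"claw": -1,"offset": [0,0,0],"rot": [0,0,-7]}
    - {"claw": -1,"offset": [0,0,0],"rot": [0,0,-7]}
    - {"claw": -1,"offset": [0,0,0],"rot": [0,0,-7]}
    - {"claw": -1,"offset": [0,0,0],"rot": [0,0,-7]}
    - {"claw": -1,"offset": [0,0,0],"rot": [0,0,-7]}
    - {"claw": -1,"offset": [0,0,0],"rot": [0,0,-7]}
    - {"claw": -1,"offset": [0,0,0],"rot": [0,0,-7]}
    - {"claw": -1,"offset": [0,0,0],"rot": [0,0,-7]}
    - {"claw": -1,"offset": [0,0,0],"rot": [0,0,0]}
    - {"claw": -1,"offset": [0,0,0],"rot": [0,0,0]}

```text
time: 2.93
tcp_pos: [0.4826, -0.0067, 0.2593]
tool_rot: [0.352, 0.936, 0.0, 0.0]
contact_force: [0.5, 0.4, 0.4]
finger_gap: 0.0856
```

```bash
cat >> h.py <<'E'
def st():
    s=manip.read_state(); Rm=R.from_quat(s['tool_rot']).as_matrix()
    print('t',round(s['time'],2),'tcp',s['tcp_pos'].round(4),'yaw',round(np.degrees(np.arctan2(Rm[1,0],Rm[0,0])),2),'tilt',(Rm[:2,2]).round(4),'F',s['contact_force'].round(2),'T',s['ft_torque'].round(3),'gap',round(s['finger_gap'],4),'q',s['q'].round(2))
    return s,Rm
E
python3 - <<'E'
from h import *
s,Rm=st(); w=manip.camera('wrist'); save(w,'w1'); save(manip.camera('top'),'t3',(285,215,365,290),8)
print(proj(w,np.array([[.483,-.009,.1295],[.483,-.009,.111]])))
E
```

```text
t 2.93 tcp [ 0.4826 -0.0067  0.2593] yaw 138.81 tilt [0. 0.] F [0.52 0.42 0.4 ] T [-0.007 -0.024 -0.038] gap 0.0856 q [-0.19  0.14 -0.08  1.35  0.   -1.04]
[[311.92084992 222.43888457]
 [312.20632808 215.67208607]]
```

View pics/w1.png

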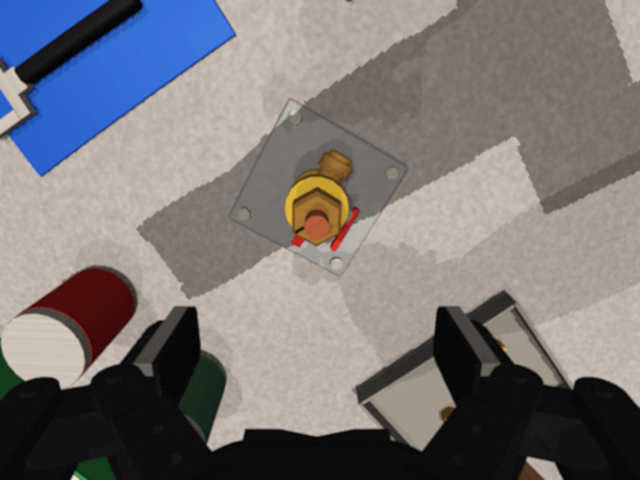

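Run:
```python
from meas import *
w=manip.camera('wrist'); save(w,'w2',(270,160,370,260),7)
t=manip.camera('top');s=manip.camera('scene')
H=hsv(w);m=box((H[...,0]<16)&(H[...,0]>9)&(H[...,1]>130),290,195,345,240);m2=m&(H[...,2]>150)
for mm in (m2,):
    c,a,st_=cen(mm);print('wrist tube',c,st_,onz(w,*c,.1295))
    v,u=np.nonzero(a); print(cv2.minEnclosingCircle(np.stack([u,v],1).astype(np.float32)))
H=hsv(t);m=box((H[...,0]<17)&(H[...,0]>10)&(H[...,2]>170),310,235,340,262);c,a,st_=cen(m);print('top tube',c,st_,onz(t,*c,.1295))
H=hsv(s);m=box((H[...,0]<16)&(H[...,0]>8)&(H[...,2]>140),310,215,340,240);c,a,st_=cen(m);print('scene tube',c,st_,onz(s,*c,.1295))
```

```text
wrist tube [317.22033898 234.59322034] [304 224  26  16  59] [ 4.85975103e-01 -1.60170415e-04  1.29500000e-01]
((316.5, 229.0), 12.659089088439941)Traceback (most recent call last):
  File "<stdin>", line 8, in <module>
  File "meas.py", line 4, in cen
    i=1+np.argmax(s[1:,4]); return ce[i],l==i,s[i]
        ~~~~~~~~~^^^^^^^^^
    return _wrapfunc(a, 'argmax', axis=axis, out=out, **kwds)
    return bound(*args, **kwds)
ValueError: attempt to get argmax of an empty sequence
```

View pics/w2.png

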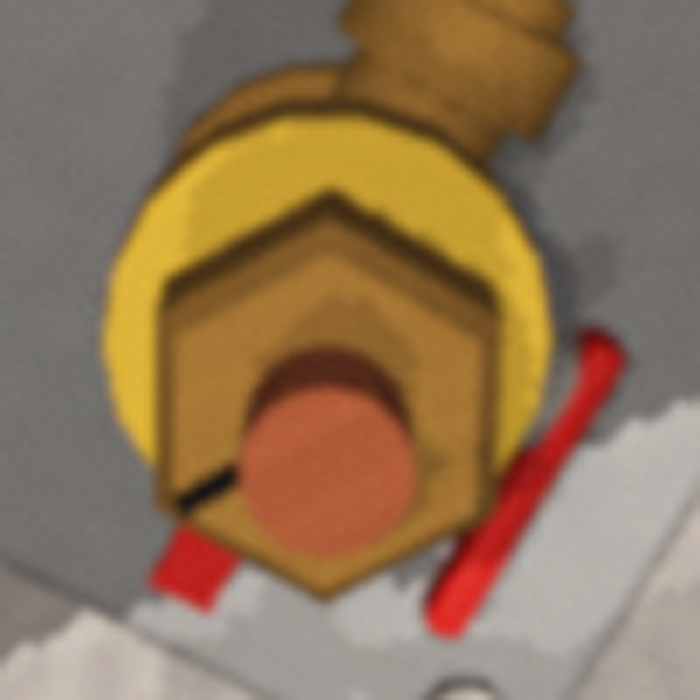

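View pics/t3.png

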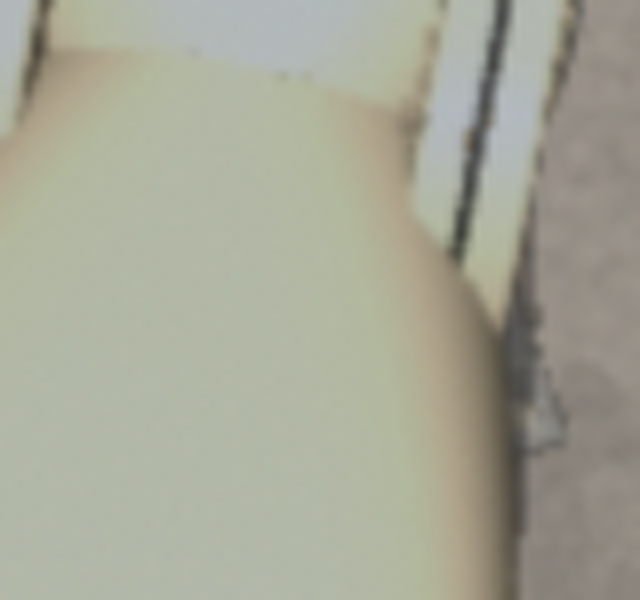

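The nut's flats stand parallel to the jaws already. The tube is at wrist (317,227), the hex spans x 293–340, and the pointer is at (298,241). Now the positions from rays.

Run:
```python
from meas import *
w=manip.camera('wrist');s,Rm=st()
C=lambda x,y:(270+x/7-.5+.07,160+y/7-.5+.07)
p=onz(w,*C(328,470),.1295);print('tube',p, 'depth', depthpt(w,317,227))
# nut hex bottom of chamfer z ~ .107 (wide): corners upper-left(165,290) upper-right(495,292) top(332,195)
for z in (.107,):
  for a in [(165,290),(495,292),(332,195)]: print(z,onz(w,*C(*a),z))
P=[onz(w,*C(*a),.111) for a in [(178,325),(492,325),(330,250),(160,505),(490,500),(322,595)]];print(np.round(P,4))
l0,l1=onz(w,*C(180,503),.111),onz(w,*C(235,475),.111);print('line yaw',np.degrees(np.arctan2(*(l0-l1)[1::-1])))
q=onz(w,*C(180,570),.074);print('pointer',q)
# ring centre by ellipse extremes
for a in [(105,330),(550,340)]: print('ring side',onz(w,*C(*a),.076))
print('ring top',onz(w,*C(330,112),.076))
```

```text
t 3.23 tcp [ 0.4827 -0.0067  0.2593] yaw 138.95 tilt [-0. -0.] F [-0.63  0.96 -0.2 ] T [-0.041 -0.002  0.004] gap 0.0851 q [-0.19  0.14 -0.08  1.35 -0.   -1.04]
tube [ 0.48270402 -0.00473115  0.1295    ] depth [ 0.4825323  -0.004336    0.12956233]
0.107 [ 0.48690633 -0.02555688  0.107     ]
0.107 [ 0.46133881 -0.00298562  0.107     ]
0.107 [ 0.46738342 -0.0216929   0.107     ]
[[ 0.4876 -0.0225  0.111 ]
 [ 0.4634 -0.0014  0.111 ]
 [ 0.4708 -0.0181  0.111 ]
 [ 0.5019 -0.0094  0.111 ]
 [ 0.4756  0.0128  0.111 ]
 [ 0.4956  0.0091  0.111 ]]
line yaw -13.312487552036307
pointer [0.51444955 0.0049094  0.074     ]
ring side [ 0.50105579 -0.02273779  0.076     ]
ring side [0.46324557 0.01179214 0.076     ]
ring top [ 0.4650528  -0.02466817  0.076     ]
```

drive_tool:
  targets:
    - {"claw": -1,"offset": [0.05,0.05,2.0],"rot": [0,0,0.8]}
    - {"claw": -1,"offset": [0,0,2.0],"rot": [0,0,0]}
    - {"claw": -1,"offset": [0,0,2.0],"rot": [0,0,0]}
    - {"claw": -1,"offset": [0,0,2.0],"rot": [0,0,0]}
    - {"claw": -1,"offset": [0,0,2.0],"rot": [0,0,0]}
    - {"claw": -1,"offset": [0,0,2.0],"rot": [0,0,0]}
    - {"claw": -1,"offset": [0,0,2.0],"rot": [0,0,0]}
    - {"claw": -1,"offset": [0,0,2.0],"rot": [0,0,0]}
    - {"claw": -1,"offset": [0,0,1.1],"rot": [0,0,0]}
    - {"claw": -1,"offset": [0,0,0],"rot": [0,0,0]}
    - {"claw": -1,"offset": [0,0,0],"rot": [0,0,0]}

```text
time: 4.15
tcp_pos: [0.4824, -0.006, 0.0882]
tool_rot: [0.357, 0.934, -0.0, -0.001]
contact_force: [0.1, -0.1, 0.0]
finger_gap: 0.0855
```

Run:
```python
from h import *
s,Rm=st(); w=manip.camera('wrist'); save(w,'w3'); save(manip.camera('scene'),'s3',(285,195,365,290),6)
```

```text
t 4.15 tcp [ 0.4824 -0.006   0.0882] yaw 138.2 tilt [-0.001   0.0002] F [ 0.05 -0.07  0.05] T [0.012 0.01  0.016] gap 0.0855 q [-0.19  0.24 -0.41  0.92  0.   -1.03]
```

View pics/w3.png

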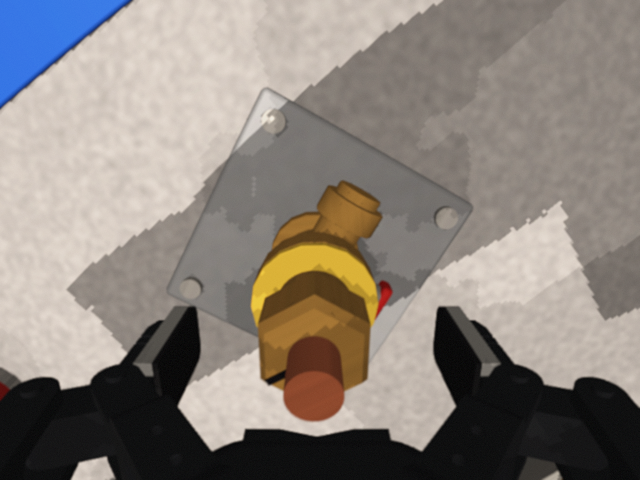

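View pics/s3.png

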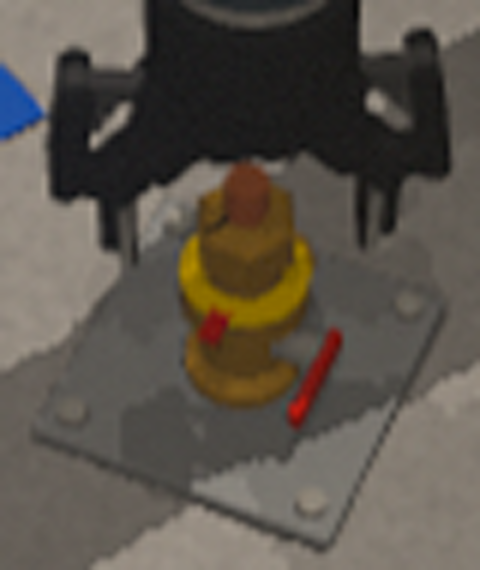

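drive_tool:
  targets:
    - {"claw": 1,"offset": [0,0,0],"rot": [0,0,0]}
    - {"claw": 1,"offset": [0,0,0],"rot": [0,0,0]}
    - {"claw": 1,"offset": [0,0,0],"rot": [0,0,0]}
    - {"claw": 1,"offset": [0,0,0],"rot": [0,0,0]}
    - {"claw": 1,"offset": [0,0,0],"rot": [0,0,0]}
    - {"claw": 1,"offset": [0,0,0],"rot": [0,0,0]}
    - {"claw": 1,"offset": [0,0,0],"rot": [0,0,0]}
    - {"claw": 1,"offset": [0,0,0],"rot": [0,0,0]}
  newtons: 60

```text
time: 4.92
tcp_pos: [0.483, -0.0062, 0.0889]
tool_rot: [0.357, 0.934, -0.0, 0.001]
contact_force: [-0.8, -1.4, 6.6]
finger_gap: 0.0348
```

Run:
```python
from h import *
s,Rm=st(); w=manip.camera('wrist'); save(w,'w4'); save(manip.camera('scene'),'s4',(285,195,365,290),6)
```

```text
t 4.92 tcp [ 0.483  -0.0062  0.0889] yaw 138.23 tilt [ 0.0012 -0.0006] F [-0.78 -1.41  6.62] T [-0.188  0.127 -0.032] gap 0.0348 q [-0.19  0.24 -0.41  0.92 -0.   -1.03]
```

View pics/w4.png

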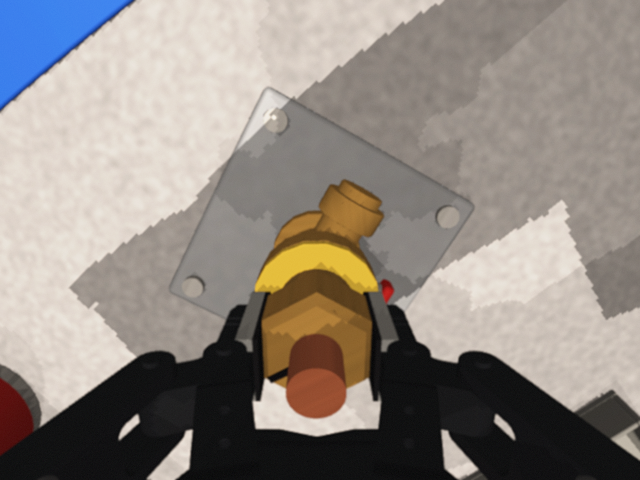

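View pics/s4.png

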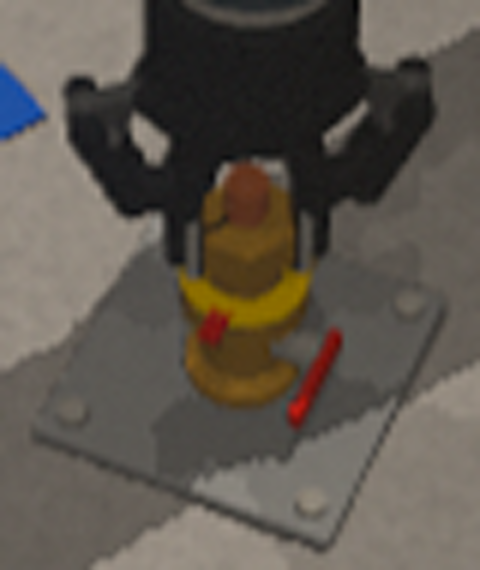

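drive_tool:
  targets:
    - {"claw": 1,"offset": [0,0,0],"rot": [0,0,5]}
    - {"claw": 1,"offset": [0,0,0],"rot": [0,0,5]}
    - {"claw": 1,"offset": [0,0,0],"rot": [0,0,5]}
    - {"claw": 1,"offset": [0,0,0],"rot": [0,0,5]}
    - {"claw": 1,"offset": [0,0,0],"rot": [0,0,5]}
    - {"claw": 1,"offset": [0,0,0],"rot": [0,0,5]}
    - {"claw": 1,"offset": [0,0,0],"rot": [0,0,5]}
    - {"claw": 1,"offset": [0,0,0],"rot": [0,0,5]}
    - {"claw": 1,"offset": [0,0,0],"rot": [0,0,5]}
    - {"claw": 1,"offset": [0,0,0],"rot": [0,0,5]}

```text
time: 5.85
tcp_pos: [0.4832, -0.0064, 0.0889]
tool_rot: [0.719, 0.694, 0.0, 0.001]
contact_force: [0.0, -2.1, 4.9]
finger_gap: 0.035
```

Run:
```python
from h import *
s,Rm=st()
```

```text
t 5.85 tcp [ 0.4832 -0.0064  0.0889] yaw 87.97 tilt [ 0.0016 -0.0009] F [ 0.   -2.15  4.95] T [-0.396 -0.032  0.128] gap 0.035 q [-0.19  0.24 -0.41  0.92 -0.   -0.15]
```

drive_tool:
  targets:
    - {"claw": 1,"rot": [0,0,2.5],"offset": [0,0,0]}
    - {"claw": 1,"rot": [0,0,2.5],"offset": [0,0,0]}

```text
time: 6.02
tcp_pos: [0.4832, -0.0064, 0.0889]
tool_rot: [0.748, 0.663, 0.0, 0.001]
contact_force: [-0.3, -2.0, 5.1]
finger_gap: 0.035
```

```bash
python3 -c "from h import *;st()"
```

```text
t 6.02 tcp [ 0.4832 -0.0064  0.0889] yaw 83.08 tilt [ 0.0015 -0.001 ] F [-0.26 -1.98  5.08] T [-0.379 -0.046  0.082] gap 0.035 q [-0.19  0.24 -0.41  0.92 -0.   -0.07]
```

drive_tool:
  targets:
    - {"claw": 1,"rot": [0,0,2.5],"offset": [0,0,0]}
    - {"claw": 1,"rot": [0,0,2.5],"offset": [0,0,0]}

```text
time: 6.18
tcp_pos: [0.4832, -0.0065, 0.0889]
tool_rot: [0.777, 0.63, 0.0, 0.001]
contact_force: [-0.4, -2.4, 4.4]
finger_gap: 0.0347
```

```bash
python3 -c "from h import *;st()"
```

```text
t 6.18 tcp [ 0.4832 -0.0065  0.0889] yaw 78.09 tilt [ 0.0016 -0.001 ] F [-0.43 -2.41  4.37] T [-0.424 -0.009  0.033] gap 0.0347 q [-0.19  0.24 -0.41  0.92 -0.    0.02]
```

drive_tool:
  targets:
    - {"claw": 1,"rot": [0,0,2.5],"offset": [0,0,0]}
    - {"claw": 1,"rot": [0,0,2.5],"offset": [0,0,0]}

```text
time: 6.35
tcp_pos: [0.4832, -0.0065, 0.0889]
tool_rot: [0.803, 0.596, 0.0, 0.001]
contact_force: [0.1, -2.9, 4.4]
finger_gap: 0.0351
```

```bash
python3 -c "from h import *;st()"
```

```text
t 6.35 tcp [ 0.4832 -0.0065  0.0889] yaw 73.1 tilt [ 0.0016 -0.0011] F [ 0.07 -2.87  4.38] T [-0.509 -0.072  0.054] gap 0.0351 q [-0.19  0.24 -0.41  0.92 -0.    0.11]
```

drive_tool:
  targets:
    - {"claw": 1,"rot": [0,0,2.5],"offset": [0,0,0]}
    - {"claw": 1,"rot": [0,0,2.5],"offset": [0,0,0]}

```text
time: 6.52
tcp_pos: [0.4832, -0.0065, 0.0889]
tool_rot: [0.829, 0.56, 0.0, 0.001]
contact_force: [0.1, -2.7, 5.0]
finger_gap: 0.0353
```

```bash
python3 -c "from h import *;st()"
```

```text
t 6.52 tcp [ 0.4832 -0.0065  0.0889] yaw 68.1 tilt [ 0.0016 -0.0011] F [ 0.12 -2.74  4.99] T [-0.42   0.     0.012] gap 0.0353 q [-0.19  0.24 -0.41  0.92 -0.    0.2 ]
```

drive_tool:
  targets:
    - {"claw": 1,"rot": [0,0,2.5],"offset": [0,0,0]}
    - {"claw": 1,"rot": [0,0,2.5],"offset": [0,0,0]}

```text
time: 6.68
tcp_pos: [0.4832, -0.0065, 0.0889]
tool_rot: [0.852, 0.523, 0.0, 0.001]
contact_force: [0.4, -2.3, 4.9]
finger_gap: 0.035
```

```bash
python3 -c "
from h import *
st(); save(manip.camera('scene'),'s5',(285,195,365,290),6)"
```

```text
t 6.68 tcp [ 0.4832 -0.0065  0.0889] yaw 63.1 tilt [ 0.0016 -0.0011] F [ 0.35 -2.33  4.93] T [-0.492 -0.067  0.05 ] gap 0.035 q [-0.19  0.24 -0.41  0.92 -0.    0.28]
```

View pics/s5.png

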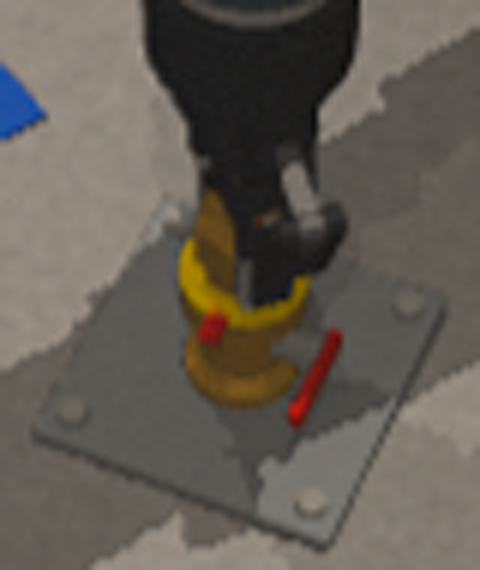

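The pointer is unchanged at crop (213,326), so the nut is still running free.

drive_tool:
  targets:
    - {"claw": 1,"rot": [0,0,2.5],"offset": [0,0,0]}
    - {"claw": 1,"rot": [0,0,2.5],"offset": [0,0,0]}

```text
time: 6.9
tcp_pos: [0.4832, -0.0065, 0.0889]
tool_rot: [0.874, 0.486, 0.0, 0.001]
contact_force: [0.7, -2.9, 4.9]
finger_gap: 0.035
```

```bash
python3 -c "from h import *;st()"
```

```text
t 6.9 tcp [ 0.4832 -0.0065  0.0889] yaw 58.17 tilt [ 0.0016 -0.0012] F [ 0.75 -2.85  4.88] T [-0.617 -0.038 -0.   ] gap 0.035 q [-0.19  0.24 -0.41  0.92 -0.    0.37]
```

drive_tool:
  targets:
    - {"claw": 1,"rot": [0,0,2.5],"offset": [0,0,0]}
    - {"claw": 1,"rot": [0,0,2.5],"offset": [0,0,0]}

```text
time: 7.07
tcp_pos: [0.4832, -0.0065, 0.0889]
tool_rot: [0.894, 0.447, 0.0, 0.001]
contact_force: [0.1, -3.3, 5.4]
finger_gap: 0.035
```

```bash
python3 -c "from h import *;st()"
```

```text
t 7.07 tcp [ 0.4832 -0.0065  0.0889] yaw 53.16 tilt [ 0.0015 -0.0012] F [ 0.07 -3.28  5.42] T [-0.59   0.005  0.066] gap 0.035 q [-0.19  0.24 -0.41  0.92 -0.    0.46]
```

drive_tool:
  targets:
    - {"claw": 1,"rot": [0,0,2.5],"offset": [0,0,0]}
    - {"claw": 1,"rot": [0,0,2.5],"offset": [0,0,0]}

```text
time: 7.23
tcp_pos: [0.4832, -0.0066, 0.0889]
tool_rot: [0.913, 0.408, 0.0, 0.001]
contact_force: [-1.3, -4.1, 5.3]
finger_gap: 0.0351
```

```bash
python3 -c "from h import *;st()"
```

```text
t 7.23 tcp [ 0.4832 -0.0066  0.0889] yaw 48.16 tilt [ 0.0015 -0.0013] F [-1.3  -4.06  5.33] T [-0.639 -0.065  0.045] gap 0.0351 q [-0.19  0.24 -0.41  0.92 -0.    0.54]
```

drive_tool:
  targets:
    - {"claw": 1,"rot": [0,0,2.5],"offset": [0,0,0]}
    - {"claw": 1,"rot": [0,0,2.5],"offset": [0,0,0]}

```text
time: 7.4
tcp_pos: [0.4832, -0.0066, 0.0889]
tool_rot: [0.93, 0.368, 0.0, 0.001]
contact_force: [0.2, -3.9, 5.2]
finger_gap: 0.0353
```

```bash
python3 -c "from h import *;st()"
```

```text
t 7.4 tcp [ 0.4832 -0.0066  0.0889] yaw 43.16 tilt [ 0.0015 -0.0013] F [ 0.18 -3.87  5.23] T [-0.687 -0.035  0.027] gap 0.0353 q [-0.19  0.24 -0.41  0.92 -0.    0.63]
```

drive_tool:
  targets:
    - {"claw": 1,"rot": [0,0,2.5],"offset": [0,0,0]}
    - {"claw": 1,"rot": [0,0,2.5],"offset": [0,0,0]}

```text
time: 7.57
tcp_pos: [0.4832, -0.0066, 0.0889]
tool_rot: [0.945, 0.327, 0.0, 0.001]
contact_force: [0.3, -3.6, 6.0]
finger_gap: 0.0352
```

```bash
python3 -c "from h import *;st()"
```

```text
t 7.57 tcp [ 0.4832 -0.0066  0.0889] yaw 38.16 tilt [ 0.0014 -0.0014] F [ 0.27 -3.58  6.02] T [-0.735  0.007  0.059] gap 0.0352 q [-0.19  0.24 -0.41  0.92 -0.    0.72]
```

drive_tool:
  targets:
    - {"claw": 1,"rot": [0,0,2.5],"offset": [0,0,0]}
    - {"claw": 1,"rot": [0,0,2.5],"offset": [0,0,0]}

```text
time: 7.73
tcp_pos: [0.4832, -0.0066, 0.0889]
tool_rot: [0.958, 0.285, 0.0, 0.001]
contact_force: [0.4, -3.2, 6.6]
finger_gap: 0.0349
```

```bash
python3 -c "from h import *;st()"
```

```text
t 7.73 tcp [ 0.4832 -0.0066  0.0889] yaw 33.16 tilt [ 0.0015 -0.0014] F [ 0.42 -3.23  6.55] T [-0.752  0.053  0.067] gap 0.0349 q [-0.19  0.24 -0.41  0.92 -0.    0.81]
```

drive_tool:
  targets:
    - {"claw": 1,"rot": [0,0,2.5],"offset": [0,0,0]}
    - {"claw": 1,"rot": [0,0,2.5],"offset": [0,0,0]}

```text
time: 7.9
tcp_pos: [0.4832, -0.0066, 0.0889]
tool_rot: [0.97, 0.243, 0.001, 0.001]
contact_force: [-0.6, -4.6, 5.7]
finger_gap: 0.0349
```

```bash
python3 -c "
from h import *
st(); save(manip.camera('scene'),'s6',(285,195,365,290),6)"
```

```text
t 7.9 tcp [ 0.4832 -0.0066  0.0889] yaw 28.16 tilt [ 0.0014 -0.0014] F [-0.62 -4.62  5.73] T [-0.706 -0.011  0.111] gap 0.0349 q [-0.19  0.24 -0.41  0.92 -0.    0.89]
```

View pics/s6.png

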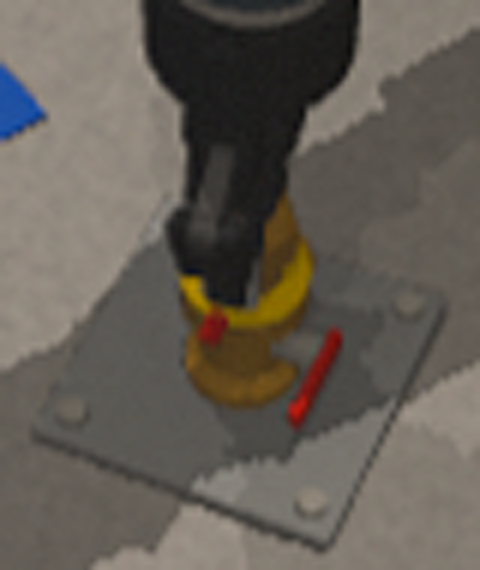

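Pointer is still at crop (213,326). I continue; at most about 16° of free run is left.

drive_tool:
  targets:
    - {"claw": 1,"rot": [0,0,2.5],"offset": [0,0,0]}
    - {"claw": 1,"rot": [0,0,2.5],"offset": [0,0,0]}

```text
time: 8.12
tcp_pos: [0.4832, -0.0066, 0.0889]
tool_rot: [0.98, 0.201, 0.001, 0.001]
contact_force: [-0.9, -4.5, 7.3]
finger_gap: 0.0351
```

```bash
python3 -c "from h import *;st()"
```

```text
t 8.12 tcp [ 0.4832 -0.0066  0.0889] yaw 23.22 tilt [ 0.0014 -0.0016] F [-0.93 -4.54  7.26] T [-0.805  0.03   0.686] gap 0.0351 q [-0.19  0.24 -0.41  0.92 -0.    0.98]
```

drive_tool:
  targets:
    - {"claw": 1,"rot": [0,0,2.5],"offset": [0,0,0]}
    - {"claw": 1,"rot": [0,0,2.5],"offset": [0,0,0]}

```text
time: 8.28
tcp_pos: [0.4832, -0.0066, 0.0889]
tool_rot: [0.987, 0.158, 0.001, 0.001]
contact_force: [-0.6, -4.6, 6.1]
finger_gap: 0.0351
```

```bash
python3 -c "from h import *;st()"
```

```text
t 8.28 tcp [ 0.4832 -0.0066  0.0889] yaw 18.21 tilt [ 0.0014 -0.0017] F [-0.64 -4.64  6.12] T [-0.853  0.053  0.699] gap 0.0351 q [-0.19  0.24 -0.41  0.92 -0.    1.07]
```

drive_tool:
  targets:
    - {"claw": 1,"rot": [0,0,0],"offset": [0,0,0]}
    - {"claw": 1,"rot": [0,0,0],"offset": [0,0,0]}
    - {"claw": 1,"rot": [0,0,0],"offset": [0,0,0]}
    - {"claw": 1,"rot": [0,0,0],"offset": [0,0,0]}

```text
time: 8.62
tcp_pos: [0.4831, -0.0066, 0.0889]
tool_rot: [0.987, 0.159, 0.001, 0.001]
contact_force: [0.1, -3.1, 5.6]
finger_gap: 0.0349
```

```bash
python3 -c "
from meas import *
st(); s=manip.camera('scene');save(s,'s7',(285,195,365,290),6)
for n in ('s',):
  H=hsv(s);m=box(((H[...,0]<6)|(H[...,0]>174))&(H[...,1]>170),312,240,326,258);c,a,q=cen(m);print(c,q,onz(s,*c,.074))
im=cv2.imread('pics/scene0.png');H=cv2.cvtColor(im,cv2.COLOR_BGR2HSV).astype(int)
m=box(((H[...,0]<6)|(H[...,0]>174))&(H[...,1]>170),312,240,326,258);c,a,q=cen(m);print(c,q,onz(s,*c,.074))
"
```

```text
t 8.62 tcp [ 0.4831 -0.0066  0.0889] yaw 18.31 tilt [ 0.0014 -0.0016] F [ 0.06 -3.13  5.63] T [-0.838  0.074  0.428] gap 0.0349 q [-0.19  0.24 -0.41  0.92 -0.    1.06]
[318.46666667 248.66666667] [317 247   4   5  15] [ 5.13843582e-01 -9.72108573e-05  7.40000000e-02]
[320.         249.35294118] [318 247   5   5  17] [0.5127954  0.00377637 0.074     ]
```

View pics/s7.png

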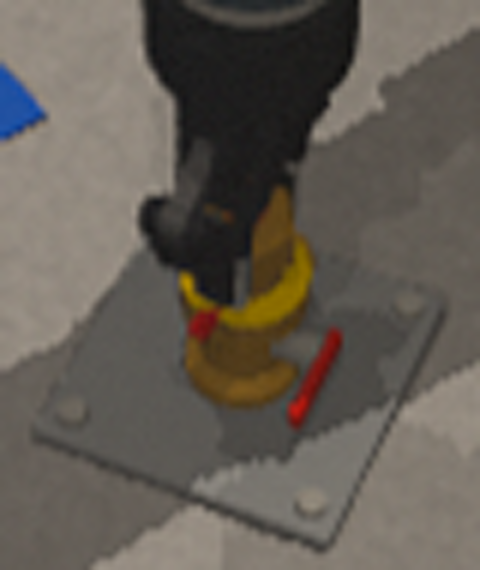

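The pointer moved about 4 mm at a 31.5 mm radius, so the ring turned about 7° and the nut is finger-tight. Next I release, lift, turn to the wrench's direction and go over the wrench.

drive_tool:
  targets:
    - {"claw": -1,"rot": [0,0,0],"offset": [0,0,0]}
    - {"claw": -1,"rot": [0,0,0],"offset": [0,0,0]}
    - {"claw": -1,"rot": [0,0,0],"offset": [0,0,0]}
    - {"claw": -1,"rot": [0,0,0],"offset": [0,0,0]}
    - {"claw": -1,"rot": [0,0,0],"offset": [0,0,0]}
    - {"claw": -1,"rot": [0,0,0],"offset": [0,0,-1]}
    - {"claw": -1,"rot": [0,0,0],"offset": [0,0,-2]}
    - {"claw": -1,"rot": [0,0,0],"offset": [0,0,-2.5]}
    - {"claw": -1,"rot": [0,0,0],"offset": [0,0,-2.5]}
    - {"claw": -1,"rot": [0,0,0],"offset": [0,0,-2.5]}
    - {"claw": -1,"rot": [0,0,0],"offset": [0,0,-2.5]}
    - {"claw": -1,"rot": [0,0,0],"offset": [0,0,-2.5]}

```text
time: 9.67
tcp_pos: [0.4823, -0.0059, 0.2445]
tool_rot: [0.987, 0.159, -0.0, -0.0]
contact_force: [0.4, -0.9, 0.2]
finger_gap: 0.0854
```

Run:
```python
from meas import *
st(); w=manip.camera('wrist');save(w,'w8',(250,140,390,260),5)
```

```text
t 9.67 tcp [ 0.4823 -0.0059  0.2445] yaw 18.24 tilt [-0.0001  0.0001] F [ 0.4  -0.88  0.2 ] T [ 0.009 -0.072 -0.046] gap 0.0854 q [-0.19  0.14 -0.12  1.31  0.    1.07]
```

View pics/w8.png

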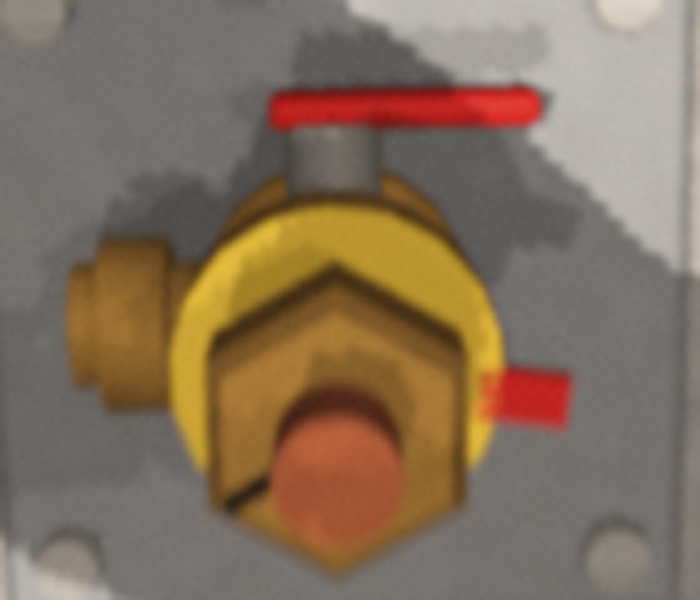

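drive_tool:
  targets:
    - {"claw": -1,"rot": [0,0,-6],"offset": [0,0,0]}
    - {"claw": -1,"rot": [0,0,-6],"offset": [0,0,0]}
    - {"claw": -1,"rot": [0,0,-6],"offset": [0,0,0]}
    - {"claw": -1,"rot": [0,0,-6],"offset": [0,0,0]}
    - {"claw": -1,"rot": [0,0,-6],"offset": [0,0,0]}
    - {"claw": -1,"rot": [0,0,-6],"offset": [0,0,0]}
    - {"claw": -1,"rot": [0,0,-6],"offset": [0,0,0]}
    - {"claw": -1,"rot": [0,0,-6],"offset": [0,0,0]}
    - {"claw": -1,"rot": [0,0,-6],"offset": [0,0,0]}
    - {"claw": -1,"rot": [0,0,-6],"offset": [0,0,0]}
    - {"claw": -1,"rot": [0,0,0],"offset": [0,0,0]}
    - {"claw": -1,"rot": [0,0,0],"offset": [0,0,0]}

```text
time: 10.72
tcp_pos: [0.4825, -0.006, 0.2431]
tool_rot: [0.777, 0.63, -0.0, -0.0]
contact_force: [-0.7, 0.5, 0.0]
finger_gap: 0.0851
```

Run:
```python
from meas import *
st(); w=manip.camera('wrist');save(w,'w9',(250,140,390,260),5)
```

```text
t 10.72 tcp [ 0.4825 -0.006   0.2431] yaw 78.05 tilt [-0.0003  0.0001] F [-0.74  0.5   0.04] T [0.057 0.001 0.017] gap 0.0851 q [-0.19  0.14 -0.12  1.31  0.    0.02]
```

View pics/w9.png

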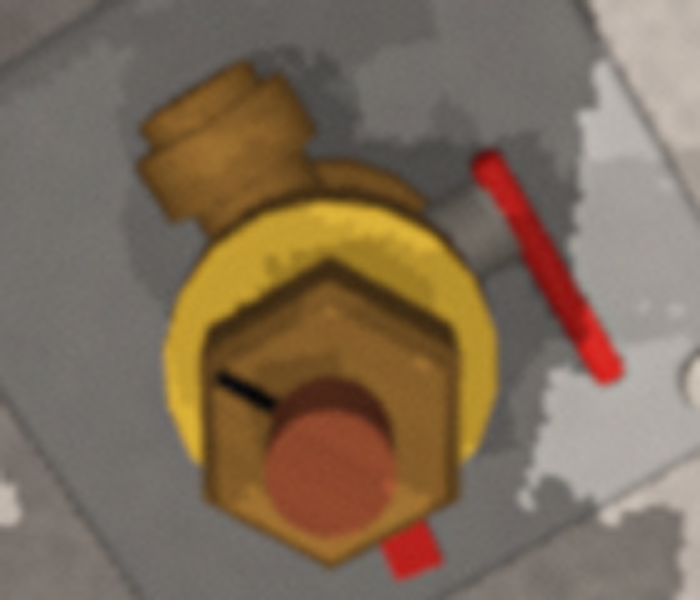

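The ring pointer moved as expected, and the flats are vertical in the picture at tool yaw 78° and 18°. Tube shifts between the views put the axis at (0.483,-0.0066), which agrees with the gripped TCP. Now over the wrench.

drive_tool:
  targets:
    - {"claw": -1,"rot": [0,0,0],"offset": [-2.2,1.35,0]}
    - {"claw": -1,"rot": [0,0,0],"offset": [-2.2,1.35,0]}
    - {"claw": -1,"rot": [0,0,0],"offset": [-2.2,1.35,0]}
    - {"claw": -1,"rot": [0,0,0],"offset": [-2.2,1.35,0]}
    - {"claw": -1,"rot": [0,0,0],"offset": [-2.2,1.35,0]}
    - {"claw": -1,"rot": [0,0,0],"offset": [-2.2,1.35,0]}
    - {"claw": -1,"rot": [0,0,0],"offset": [-2.2,1.35,0]}
    - {"claw": -1,"rot": [0,0,0],"offset": [-2.2,1.35,0]}
    - {"claw": -1,"rot": [0,0,0],"offset": [-2.2,1.35,0]}
    - {"claw": -1,"rot": [0,0,0],"offset": [-2.2,1.35,0]}
    - {"claw": -1,"rot": [0,0,0],"offset": [0,0,0]}
    - {"claw": -1,"rot": [0,0,0],"offset": [0,0,0]}

```text
time: 11.77
tcp_pos: [0.5699, -0.25, 0.2423]
tool_rot: [0.777, 0.629, -0.0, -0.001]
contact_force: [-0.2, 1.2, 0.4]
finger_gap: 0.0855
```

Run:
```python
from meas import *
s,Rm=st(); w=manip.camera('wrist');save(w,'w10')
H=hsv(w)
m=box(H[...,2]<60,200,60,420,300)
# handle: dark pixels surrounded by blue
c,a,q=cen(m);print(c,q)
v,u=np.nonzero(a);P=onz(w,u,v,.024)[:,:2].astype(np.float32);r=cv2.minAreaRect(P);print(r)
```

```text
t 11.77 tcp [ 0.5699 -0.25    0.2423] yaw 77.99 tilt [-0.0011  0.0008] F [-0.22  1.2   0.4 ] T [ 0.037 -0.017  0.   ] gap 0.0855 q [-0.55  0.39  0.21  1.4   0.   -0.34]
[310.20755483 172.39926889] [ 302  100   18  146 2462]
((0.548193097114563, -0.2491067349910736), (0.015597155317664146, 0.12712395191192627), 78.07977294921875)
```

View pics/w10.png

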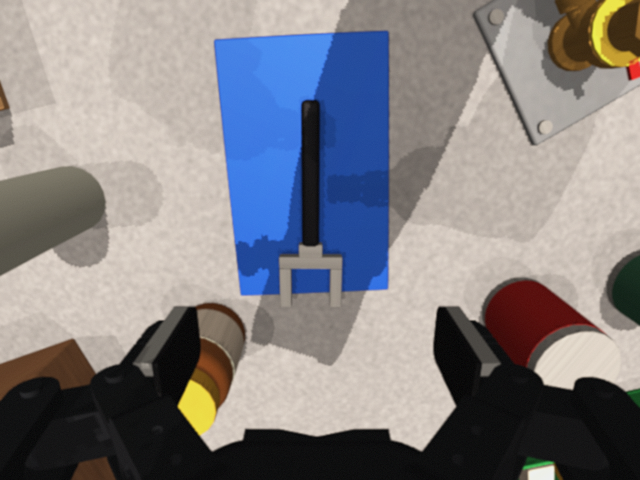

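drive_tool:
  targets:
    - {"claw": -1,"rot": [0,0,0],"offset": [-0.2,0,2]}
    - {"claw": -1,"rot": [0,0,0],"offset": [-0.15,0,2]}
    - {"claw": -1,"rot": [0,0,0],"offset": [0,0,2]}
    - {"claw": -1,"rot": [0,0,0],"offset": [0,0,2]}
    - {"claw": -1,"rot": [0,0,0],"offset": [0,0,2]}
    - {"claw": -1,"rot": [0,0,0],"offset": [0,0,2]}
    - {"claw": -1,"rot": [0,0,0],"offset": [0,0,2]}
    - {"claw": -1,"rot": [0,0,0],"offset": [0,0,0]}
    - {"claw": -1,"rot": [0,0,0],"offset": [0,0,0]}

```text
time: 12.57
tcp_pos: [0.5687, -0.2511, 0.1032]
tool_rot: [0.776, 0.631, -0.0, -0.001]
contact_force: [0.3, -0.1, 0.5]
finger_gap: 0.0853
```

Run:
```python
from meas import *
s,Rm=st(); w=manip.camera('wrist');save(w,'w11')
H=hsv(w)
m=box(H[...,2]<60,200,0,420,420)
c,a,q=cen(m);print(c,q)
v,u=np.nonzero(a);P=onz(w,u,v,.024)[:,:2].astype(np.float32);r=cv2.minAreaRect(P);print(r)
```

```text
t 12.57 tcp [ 0.5687 -0.2511  0.1032] yaw 78.24 tilt [-0.0014  0.0009] F [ 0.29 -0.12  0.53] T [0.04  0.023 0.021] gap 0.0853 q [-0.55  0.45 -0.05  1.08  0.   -0.35]
[308.43767358 205.03496161] [ 295   95   29  226 6121]
((0.5480590462684631, -0.24964958429336548), (0.015354023315012455, 0.1264629065990448), 77.83503723144531)
```

View pics/w11.png

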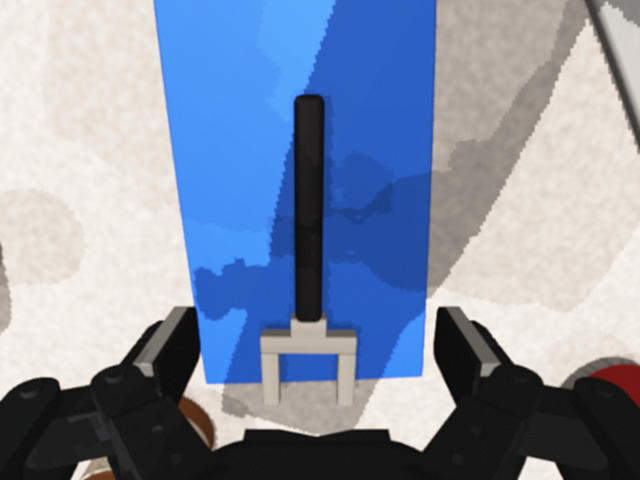

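drive_tool:
  targets:
    - {"claw": -1,"rot": [0,0,0.3],"offset": [-0.2,-0.1,1.5]}
    - {"claw": -1,"rot": [0,0,0],"offset": [-0.2,0,1.5]}
    - {"claw": -1,"rot": [0,0,0],"offset": [0,0,1.5]}
    - {"claw": -1,"rot": [0,0,0],"offset": [0,0,1.5]}
    - {"claw": -1,"rot": [0,0,0],"offset": [0,0,1.5]}
    - {"claw": -1,"rot": [0,0,0],"offset": [0,0,1.0]}
    - {"claw": -1,"rot": [0,0,0],"offset": [0,0,0]}
    - {"claw": -1,"rot": [0,0,0],"offset": [0,0,0]}

```text
time: 13.28
tcp_pos: [0.5678, -0.2561, 0.0191]
tool_rot: [0.778, 0.629, 0.0, 0.0]
contact_force: [-0.7, 0.1, 0.8]
finger_gap: 0.0854
```

Run:
```python
from meas import *
s,Rm=st(); w=manip.camera('wrist');save(w,'w12')
```

```text
t 13.28 tcp [ 0.5678 -0.2561  0.0191] yaw 77.93 tilt [ 0.0006 -0.0003] F [-0.65  0.07  0.77] T [ 0.012 -0.     0.009] gap 0.0854 q [-0.56  0.52 -0.16  0.89  0.   -0.35]
```

View pics/w12.png

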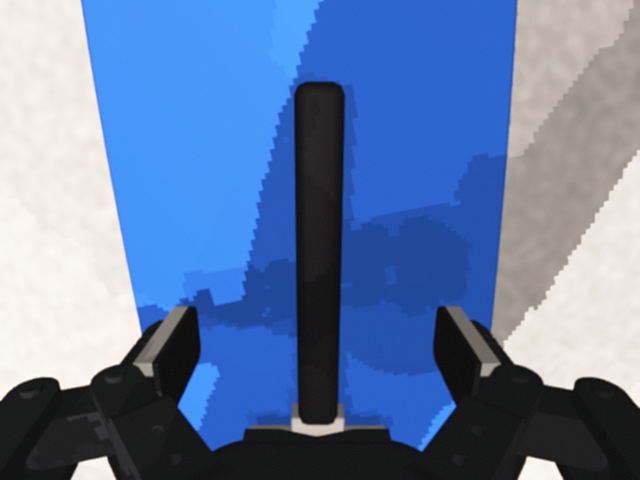

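drive_tool:
  targets:
    - {"claw": -1,"rot": [0,0,0],"offset": [0.05,0,0.45]}
    - {"claw": -1,"rot": [0,0,0],"offset": [0,0,0]}
    - {"claw": 1,"rot": [0,0,0],"offset": [0,0,0]}
    - {"claw": 1,"rot": [0,0,0],"offset": [0,0,0]}
    - {"claw": 1,"rot": [0,0,0],"offset": [0,0,0]}
    - {"claw": 1,"rot": [0,0,0],"offset": [0,0,0]}
    - {"claw": 1,"rot": [0,0,0],"offset": [0,0,0]}
    - {"claw": 1,"rot": [0,0,0],"offset": [0,0,0]}
    - {"claw": 1,"rot": [0,0,0],"offset": [0,0,0]}
    - {"claw": 1,"rot": [0,0,0],"offset": [0,0,0]}
  newtons: 110

```text
time: 14.17
tcp_pos: [0.5676, -0.2555, 0.0142]
tool_rot: [0.778, 0.629, 0.0, 0.0]
contact_force: [-0.5, 0.8, 5.5]
finger_gap: 0.0136
```

Run:
```python
from meas import *
s,Rm=st(); w=manip.camera('wrist');save(w,'w13')
```

```text
t 14.17 tcp [ 0.5676 -0.2555  0.0142] yaw 77.93 tilt [ 0.0004 -0.0001] F [-0.53  0.78  5.46] T [ 0.337  0.29  -0.08 ] gap 0.0136 q [-0.56  0.52 -0.17  0.88  0.   -0.35]
```

View pics/w13.png

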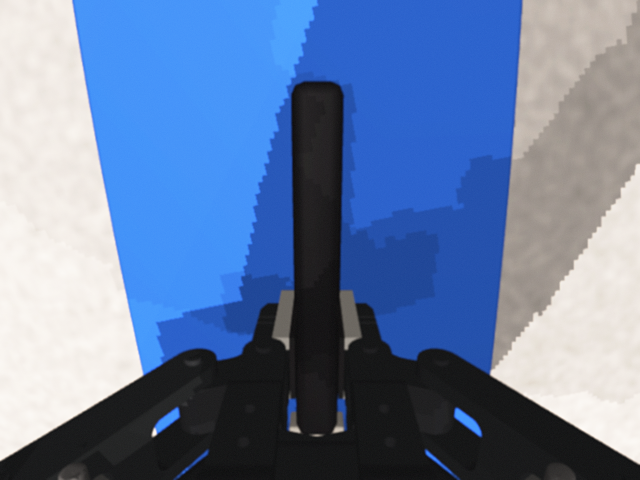

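Run:
```python
from meas import *
s,Rm=st(); w=manip.camera('wrist');
t=s['tcp_pos']
for (u,v,z) in [(317,82,.024),(317,88,.024)]:
    p=onz(w,u,v,z);print(p,Rm.T@(p-t))
```

```text
t 14.22 tcp [ 0.5675 -0.2555  0.0142] yaw 77.94 tilt [ 0.0004 -0.0001] F [-1.92  0.83  4.97] T [ 0.276  0.294 -0.052] gap 0.0134 q [-0.56  0.52 -0.17  0.88  0.   -0.35]
[ 0.48588778 -0.2361292   0.024     ] [ 0.00189141 -0.08390369 -0.00982088]
[ 0.48752465 -0.23647897  0.024     ] [ 0.00189147 -0.08222987 -0.00982024]
```

drive_tool:
  targets:
    - {"claw": 1,"rot": [0,0,0],"offset": [0,0,-0.5]}
    - {"claw": 1,"rot": [0,0,0],"offset": [0,0,-1]}
    - {"claw": 1,"rot": [0,0,0],"offset": [0,0,-1.5]}
    - {"claw": 1,"rot": [0,0,0],"offset": [0,0,-2]}
    - {"claw": 1,"rot": [0,0,0],"offset": [0,0,-2]}
    - {"claw": 1,"rot": [0,0,0],"offset": [0,0,-2]}
    - {"claw": 1,"rot": [0,0,0],"offset": [0,0,-2]}
    - {"claw": 1,"rot": [0,0,0],"offset": [0,0,-2]}
    - {"claw": 1,"rot": [0,0,0],"offset": [0,0,-2]}
    - {"claw": 1,"rot": [0,0,0],"offset": [0,0,-1]}
    - {"claw": 1,"rot": [0,0,0],"offset": [0,0,0]}

```text
time: 15.18
tcp_pos: [0.5682, -0.2561, 0.1765]
tool_rot: [0.778, 0.629, 0.001, 0.002]
contact_force: [-0.3, 0.3, -3.6]
finger_gap: 0.0133
```

Run:
```python
from meas import *
s,Rm=st(); w=manip.camera('wrist');save(w,'w14'); save(manip.camera('scene'),'s14',(170,130,350,280),4)
```

```text
t 15.18 tcp [ 0.5682 -0.2561  0.1765] yaw 77.93 tilt [ 0.0034 -0.0022] F [-0.32  0.35 -3.64] T [ 0.014 -0.003  0.018] gap 0.0133 q [-0.56  0.4   0.08  1.24 -0.   -0.35]
```

View pics/w14.png

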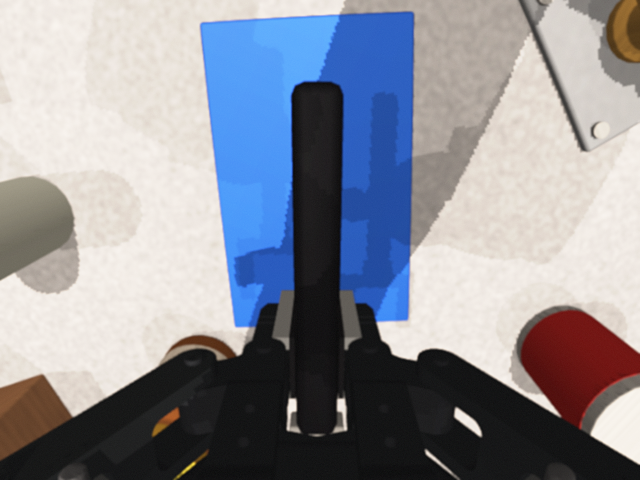

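View pics/s14.png

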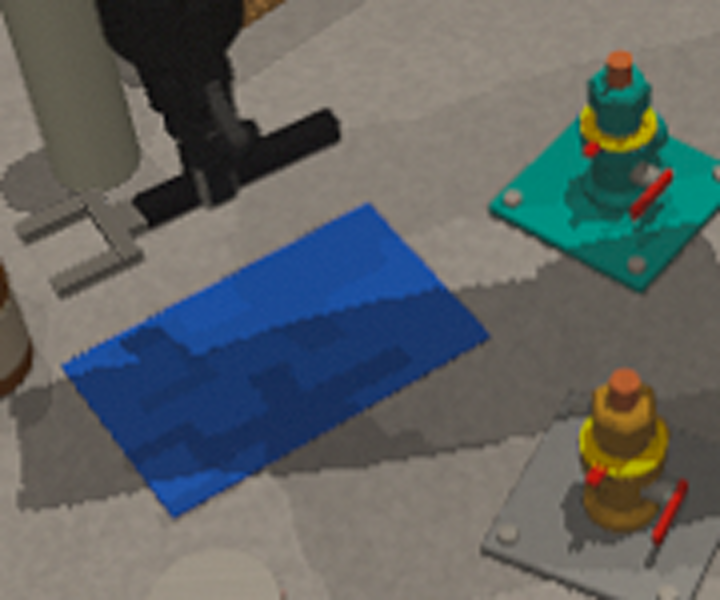

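drive_tool:
  targets:
    - {"claw": 1,"rot": [0,0,0],"offset": [1.89,-1.88,0]}
    - {"claw": 1,"rot": [0,0,0],"offset": [1.89,-1.88,0]}
    - {"claw": 1,"rot": [0,0,0],"offset": [1.89,-1.88,0]}
    - {"claw": 1,"rot": [0,0,0],"offset": [1.89,-1.88,0]}
    - {"claw": 1,"rot": [0,0,0],"offset": [1.89,-1.88,0]}
    - {"claw": 1,"rot": [0,0,0],"offset": [1.89,-1.88,0]}
    - {"claw": 1,"rot": [0,0,0],"offset": [1.89,-1.88,0]}
    - {"claw": 1,"rot": [0,0,0],"offset": [1.89,-1.88,0]}
    - {"claw": 1,"rot": [0,0,0],"offset": [1.89,-1.88,0]}
    - {"claw": 1,"rot": [0,0,0],"offset": [1.89,-1.88,0]}
    - {"claw": 1,"rot": [0,0,0],"offset": [1.89,-1.88,0]}
    - {"claw": 1,"rot": [0,0,0],"offset": [1.89,-1.88,0]}
    - {"claw": 1,"rot": [0,0,0],"offset": [0,0,0]}
    - {"claw": 1,"rot": [0,0,0],"offset": [0,0,0]}
    - {"claw": 1,"rot": [0,0,0],"offset": [0,0,0]}

```text
time: 16.53
tcp_pos: [0.3942, 0.0134, 0.1731]
tool_rot: [0.777, 0.629, -0.0, -0.0]
contact_force: [-0.5, -0.4, -2.7]
finger_gap: 0.0136
```

Run:
```python
from meas import *
s,Rm=st(); w=manip.camera('wrist');save(w,'w15'); save(manip.camera('scene'),'s15',(260,160,380,280),6)
save(manip.camera('top'),'t15',(285,205,375,290),8)
```

```text
t 16.53 tcp [0.3942 0.0134 0.1731] yaw 77.96 tilt [-0.0008 -0.    ] F [-0.47 -0.43 -2.65] T [-0.007  0.118 -0.012] gap 0.0136 q [-0.18  0.03 -0.43  1.11 -0.    0.03]
```

View pics/t15.png

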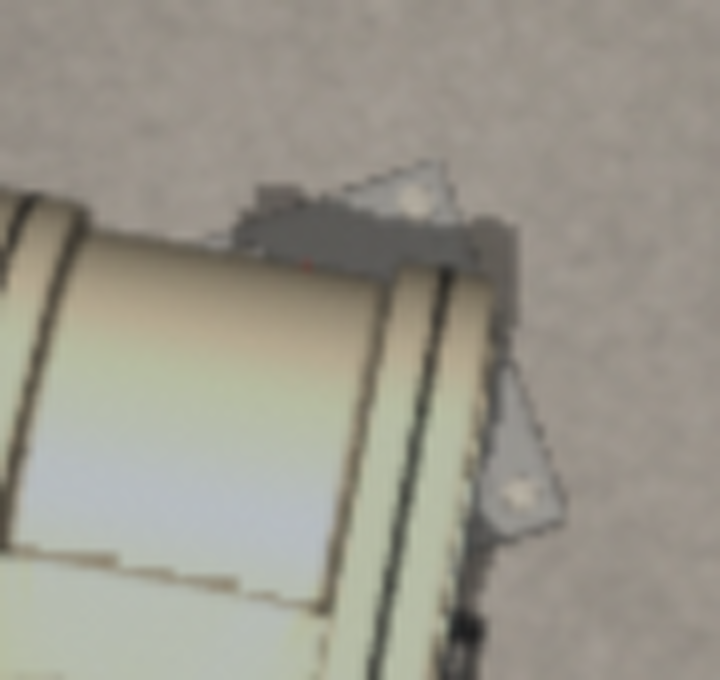

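View pics/s15.png

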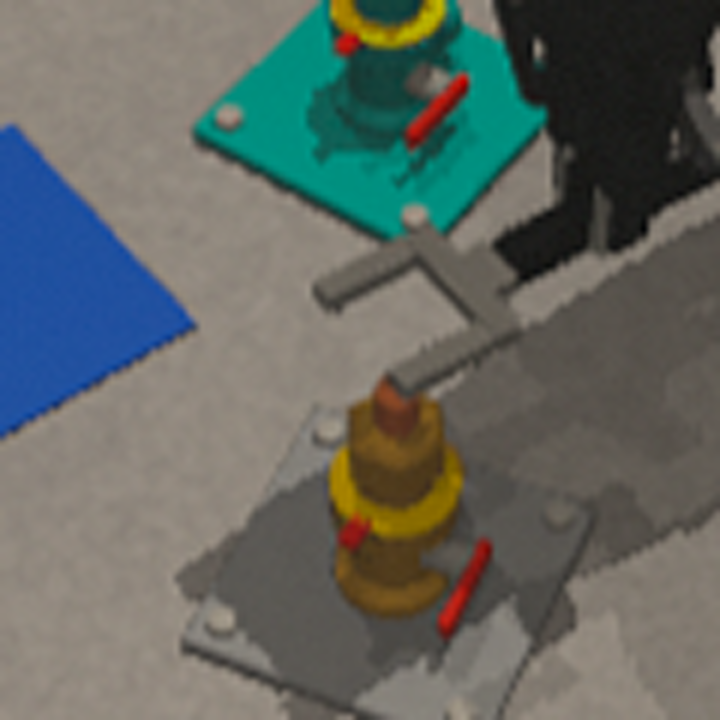

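Run:
```python
from meas import *
s,Rm=st(); c=manip.camera('scene');save(c,'s16',(305,190,355,235),14)
print('tube',onz(c,285+328/8-.5,205+160/8-.5,.1295))
```

```text
t 16.68 tcp [0.3946 0.0128 0.1733] yaw 77.88 tilt [-0.0007 -0.    ] F [ 0.08 -0.45 -3.94] T [0.054 0.004 0.023] gap 0.0129 q [-0.18  0.03 -0.43  1.11 -0.    0.03]
tube [ 0.48316986 -0.00769195  0.1295    ]
```

View pics/s16.png

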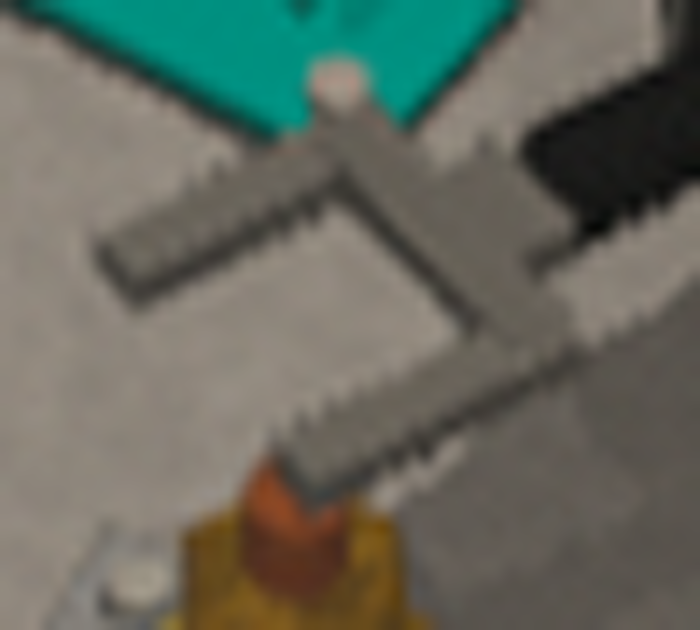

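Run:
```python
from meas import *
s,Rm=st(); c=manip.camera('scene');t=s['tcp_pos'];z=t[2]+.005
g=lambda x,y:onz(c,305+x/14-.46,190+y/14-.46,z)
pts=[g(97,245),g(140,285),g(285,440),g(312,488)]
for p in pts: print(p,(Rm.T@(p-t)).round(4))
tip=np.mean(pts,0);print('tip',tip,Rm.T@(tip-t))
for p in [g(340,175),g(480,320)]: print('inner',p,(Rm.T@(p-t)).round(4))
```

```text
t 16.73 tcp [0.3946 0.0128 0.1734] yaw 77.88 tilt [-0.0006  0.    ] F [-0.47 -0.25 -2.94] T [ 0.045  0.068 -0.057] gap 0.0136 q [-0.18  0.03 -0.43  1.11 -0.    0.03]
[ 0.49727673 -0.03712701  0.17841356] [-0.0273  0.1109 -0.0051]
[ 0.49843776 -0.02674238  0.17841356] [-0.0169  0.1098 -0.0051]
[0.50510138 0.01024171 0.17841356] [ 0.0207  0.1086 -0.0051]
[0.50898541 0.01948339 0.17841356] [ 0.0305  0.1104 -0.0051]
tip [ 0.50245032 -0.00853607  0.17841356] [ 0.00176041  0.10992286 -0.00506646]
inner [ 0.46080482 -0.01957509  0.17841356] [-0.0178  0.0715 -0.005 ]
inner [0.46727676 0.01586595 0.17841356] [ 0.0182  0.0704 -0.005 ]
```

drive_tool:
  targets:
    - {"claw": 1,"rot": [0,0,0],"offset": [-0.04,0,1]}
    - {"claw": 1,"rot": [0,0,0],"offset": [0,0,1.5]}
    - {"claw": 1,"rot": [0,0,0],"offset": [0,0,1.5]}
    - {"claw": 1,"rot": [0,0,0],"offset": [0,0,1]}
    - {"claw": 1,"rot": [0,0,0],"offset": [0,0,0.4]}
    - {"claw": 1,"rot": [0,0,0],"offset": [0,0,0]}
    - {"claw": 1,"rot": [0,0,0],"offset": [0,0,0]}

```text
time: 17.37
tcp_pos: [0.3944, 0.0128, 0.12]
tool_rot: [0.778, 0.629, -0.0, -0.0]
contact_force: [-0.3, 0.2, -3.5]
finger_gap: 0.0134
```

Run:
```python
from meas import *
s,Rm=st(); c=manip.camera('scene');save(c,'s17',(295,200,355,260),11)
```

```text
t 17.37 tcp [0.3944 0.0128 0.12  ] yaw 77.91 tilt [-0.0001 -0.    ] F [-0.28  0.19 -3.52] T [-0.029  0.051 -0.045] gap 0.0134 q [-0.18  0.07 -0.53  0.97 -0.    0.03]
```

View pics/s17.png

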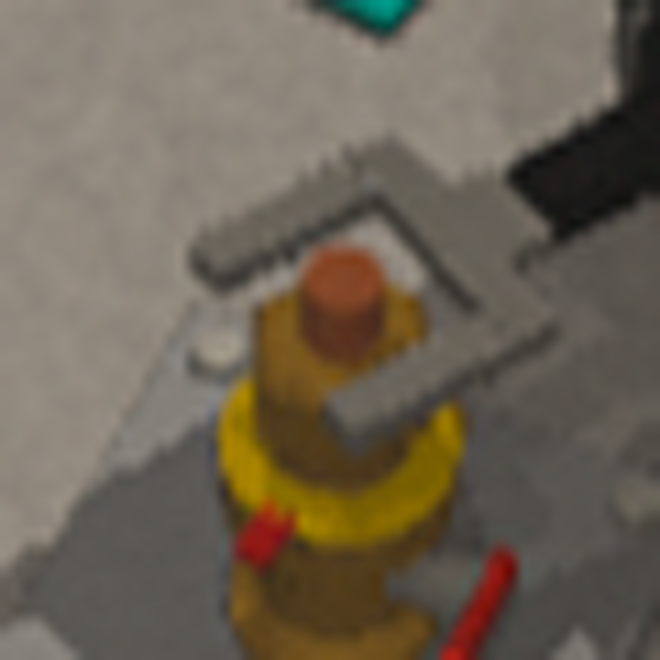

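The jaw straddles the tube, centred near crop (340,290), and the pointer is still there. I lower it onto the hexagon while watching the force.

drive_tool:
  targets:
    - {"claw": 1,"rot": [0,0,0],"offset": [-0.04,0,0.3]}
    - {"claw": 1,"rot": [0,0,0],"offset": [0,0,0.3]}
    - {"claw": 1,"rot": [0,0,0],"offset": [0,0,0.2]}
    - {"claw": 1,"rot": [0,0,0],"offset": [0,0,0]}

```text
time: 17.75
tcp_pos: [0.3939, 0.0127, 0.1115]
tool_rot: [0.778, 0.629, -0.0, -0.0]
contact_force: [0.6, 0.5, -2.5]
finger_gap: 0.0134
```

```bash
python3 -c "from h import *;st()"
```

```text
t 17.75 tcp [0.3939 0.0127 0.1115] yaw 77.93 tilt [-0.0004  0.0001] F [ 0.55  0.49 -2.53] T [-0.063  0.037  0.046] gap 0.0134 q [-0.18  0.08 -0.55  0.94 -0.    0.03]
```

drive_tool:
  targets:
    - {"claw": 1,"rot": [0,0,0],"offset": [-0.03,0.05,0.2]}
    - {"claw": 1,"rot": [0,0,0],"offset": [0,0,0.2]}
    - {"claw": 1,"rot": [0,0,0],"offset": [0,0,0.2]}
    - {"claw": 1,"rot": [0,0,0],"offset": [0,0,0]}

```text
time: 18.08
tcp_pos: [0.3944, 0.0123, 0.1054]
tool_rot: [0.778, 0.629, -0.0, -0.0]
contact_force: [-0.1, 0.6, -2.9]
finger_gap: 0.0136
```

```bash
python3 -c "from h import *;st()"
```

```text
t 18.08 tcp [0.3944 0.0123 0.1054] yaw 77.93 tilt [-0.0005  0.0001] F [-0.11  0.55 -2.87] T [ 0.014  0.118 -0.033] gap 0.0136 q [-0.18  0.09 -0.56  0.93  0.    0.03]
```

drive_tool:
  targets:
    - {"claw": 1,"rot": [0,0,0],"offset": [0,0,0.2]}
    - {"claw": 1,"rot": [0,0,0],"offset": [0,0,0.2]}
    - {"claw": 1,"rot": [0,0,0],"offset": [0,0,0.2]}
    - {"claw": 1,"rot": [0,0,0],"offset": [0,0,0]}

```text
time: 18.42
tcp_pos: [0.3943, 0.0123, 0.0994]
tool_rot: [0.778, 0.629, -0.0, -0.0]
contact_force: [0.3, 0.2, -3.3]
finger_gap: 0.0131
```

Run:
```python
from meas import *
s,Rm=st(); c=manip.camera('scene');save(c,'s18',(295,200,355,260),11)
```

```text
t 18.42 tcp [0.3943 0.0123 0.0994] yaw 77.93 tilt [-0.0006  0.0001] F [ 0.26  0.19 -3.3 ] T [ 0.012  0.121 -0.02 ] gap 0.0131 q [-0.18  0.09 -0.57  0.91 -0.    0.03]
```

View pics/s18.png

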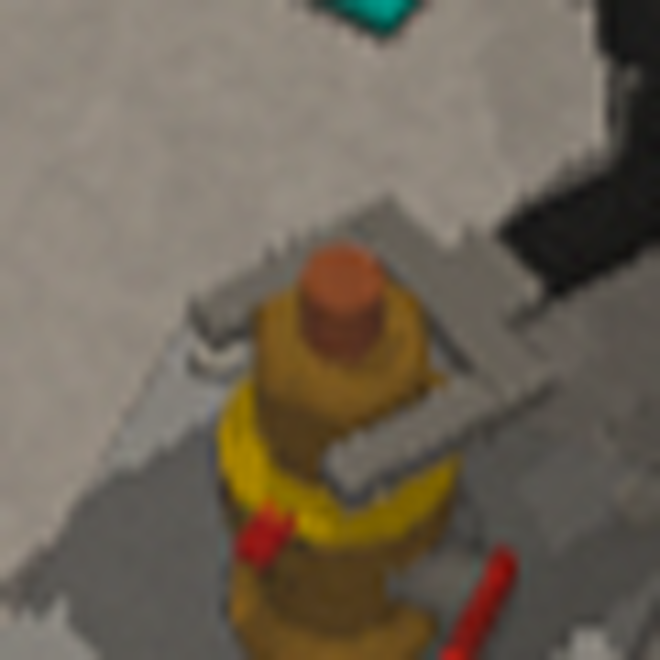

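The wrench is seated with no side load. After a short hold I swing it clockwise about the nut axis (radius 90.5 mm), 40° first.

drive_tool:
  targets:
    - {"claw": 1,"rot": [0,0,0],"offset": [0,0,0]}
    - {"claw": 1,"rot": [0,0,0],"offset": [0,0,0]}
    - {"claw": 1,"rot": [0,0,4],"offset": [0.632,0.022,0]}
    - {"claw": 1,"rot": [0,0,4],"offset": [0.632,0.022,0]}
    - {"claw": 1,"rot": [0,0,4],"offset": [0.632,0.022,0]}
    - {"claw": 1,"rot": [0,0,4],"offset": [0.632,0.022,0]}
    - {"claw": 1,"rot": [0,0,0],"offset": [0,0,0]}

```text
time: 19.05
tcp_pos: [0.4036, 0.0359, 0.0999]
tool_rot: [0.858, 0.514, -0.0, 0.001]
contact_force: [1.0, -5.2, -3.7]
finger_gap: 0.0132
```

Run:
```python
from meas import *
s,Rm=st(); c=manip.camera('scene');save(c,'s19',(295,200,355,260),11)
print('jaw est',s['tcp_pos']+Rm@[0,.0905,0])
```

```text
t 19.05 tcp [0.4036 0.0359 0.0999] yaw 61.8 tilt [ 0.0002 -0.0012] F [ 0.95 -5.19 -3.74] T [-0.989  0.043  0.214] gap 0.0132 q [-0.12  0.11 -0.55  0.91 -0.    0.37]
jaw est [ 0.48331    -0.00683311  0.09993196]
```

View pics/s19.png

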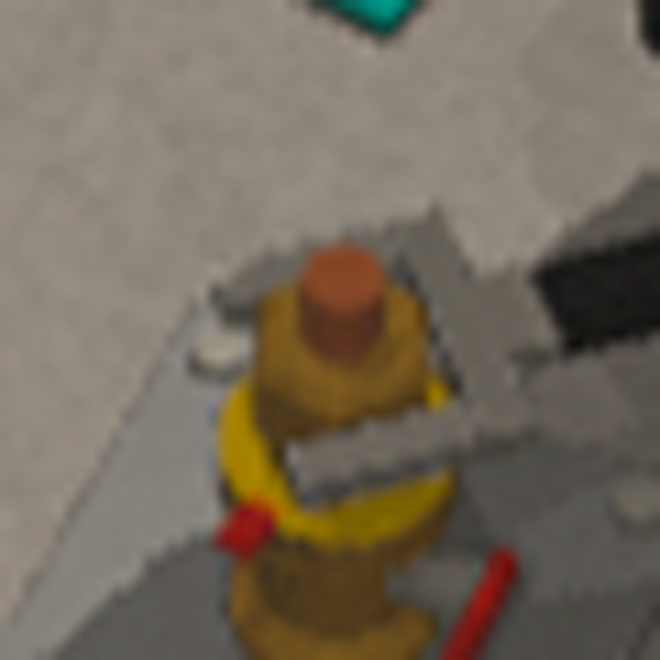

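The ring moves with it: the pointer went from crop (265,535) to (245,525). The computed jaw centre is on the axis. I continue.

drive_tool:
  targets:
    - {"claw": 1,"rot": [0,0,4],"offset": [0.632,0.022,0]}
    - {"claw": 1,"rot": [0,0,4],"offset": [0.632,0.022,0]}
    - {"claw": 1,"rot": [0,0,4],"offset": [0.632,0.022,0]}
    - {"claw": 1,"rot": [0,0,4],"offset": [0.632,0.022,0]}
    - {"claw": 1,"rot": [0,0,4],"offset": [0.632,0.022,0]}
    - {"claw": 1,"rot": [0,0,4],"offset": [0.632,0.022,0]}
    - {"claw": 1,"rot": [0,0,4],"offset": [0.632,0.022,0]}
    - {"claw": 1,"rot": [0,0,0],"offset": [0,0,0]}

```text
time: 19.77
tcp_pos: [0.4326, 0.0681, 0.0996]
tool_rot: [0.957, 0.292, -0.001, 0.0]
contact_force: [-2.5, -5.2, -2.4]
finger_gap: 0.0135
```

```bash
cat > ringang.py <<'E'
from meas import *
def ang(c,b=(300,225,345,262)):
    H=hsv(c);m=box(((H[...,0]<6)|(H[...,0]>174))&(H[...,1]>150),*b)
    n,l,s_,ce=cv2.connectedComponentsWithStats(m.astype(np.uint8))
    for i in range(1,n):
        p=onz(c,*ce[i],.074); d=p[:2]-[.4831,-.0073]
        print('red comp',ce[i].round(1),s_[i,4],'r',np.hypot(*d).round(4),'ang',np.degrees(np.arctan2(d[1],d[0])).round(1))
E
python3 - <<'E'
from ringang import *
s,Rm=st(); c=manip.camera('scene');save(c,'s20',(295,200,355,260),11)
print('jaw est',s['tcp_pos']+Rm@[0,.0905,0])
ang(c)
im=dict(c);im['color']=cv2.imread('pics/scene0.png')[:,:,::-1].copy();print('start');ang(im)
E
```

```text
t 19.77 tcp [0.4326 0.0681 0.0996] yaw 33.9 tilt [-0.0008 -0.0011] F [-2.51 -5.18 -2.43] T [-1.227  0.317  0.313] gap 0.0135 q [-0.04  0.16 -0.48  0.93 -0.    0.94]
jaw est [ 0.48309029 -0.00705111  0.09967624]
red comp [313.3 243.7] 16 r 0.0309 ang -21.1
red comp [337.9 255.7] 34 r 0.0546 ang 74.8
start
red comp [320.  249.4] 17 r 0.0317 ang 20.5
red comp [337.8 255.7] 36 r 0.0545 ang 74.6
```

View pics/s20.png

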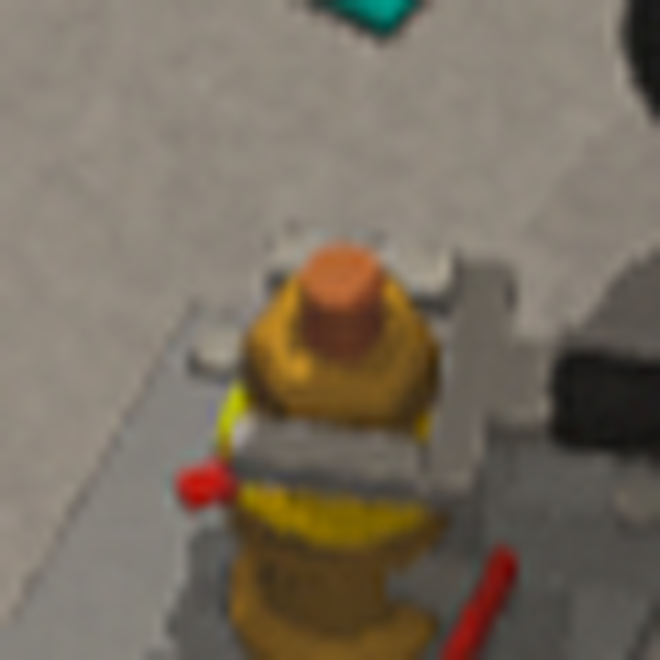

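drive_tool:
  targets:
    - {"claw": 1,"rot": [0,0,4],"offset": [0.632,0.022,0]}
    - {"claw": 1,"rot": [0,0,4],"offset": [0.632,0.022,0]}
    - {"claw": 1,"rot": [0,0,4],"offset": [0.632,0.022,0]}
    - {"claw": 1,"rot": [0,0,4],"offset": [0.632,0.022,0]}
    - {"claw": 1,"rot": [0,0,2.5],"offset": [0.395,0.009,0]}
    - {"claw": 1,"rot": [0,0,0],"offset": [0,0,0]}
    - {"claw": 1,"rot": [0,0,0],"offset": [0,0,0]}

```text
time: 20.4
tcp_pos: [0.4582, 0.0799, 0.0995]
tool_rot: [0.991, 0.136, -0.001, 0.0]
contact_force: [-2.9, -4.7, -1.4]
finger_gap: 0.0134
```

Run:
```python
from ringang import *
s,Rm=st(); c=manip.camera('scene');save(c,'s21',(295,200,355,260),11)
print('jaw est',s['tcp_pos']+Rm@[0,.0905,0])
ang(c,(300,215,345,262))
```

```text
t 20.4 tcp [0.4582 0.0799 0.0995] yaw 15.68 tilt [-0.0018 -0.001 ] F [-2.92 -4.74 -1.36] T [-1.052  0.56   0.503] gap 0.0134 q [-0.01  0.21 -0.43  0.94 -0.    1.29]
jaw est [ 0.48263395 -0.00724023  0.09953099]
red comp [312.1 241. ] 10 r 0.0313 ang -36.2
red comp [337.9 255.7] 35 r 0.0544 ang 74.9
```

View pics/s21.png

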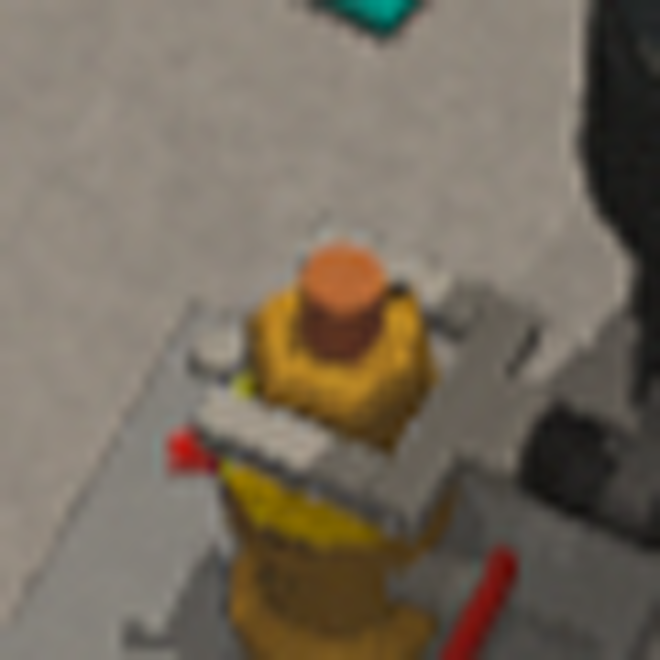

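The ring reads about 57–66° from its start by image and by tool angle. Both are inside the window. I back off the play by 2° and lift off.

drive_tool:
  targets:
    - {"claw": 1,"rot": [0,0,0],"offset": [0,0,0]}
    - {"claw": 1,"rot": [0,0,-1.2],"offset": [-0.19,0.004,0]}
    - {"claw": 1,"rot": [0,0,-1],"offset": [-0.16,0.004,0]}
    - {"claw": 1,"rot": [0,0,0],"offset": [0,0,0]}
    - {"claw": 1,"rot": [0,0,0],"offset": [0,0,0]}

```text
time: 20.87
tcp_pos: [0.4557, 0.0792, 0.0999]
tool_rot: [0.988, 0.154, 0.0, 0.0]
contact_force: [0.1, -4.3, -3.6]
finger_gap: 0.0131
```

Run:
```python
from ringang import *
s,Rm=st()
```

```text
t 20.87 tcp [0.4557 0.0792 0.0999] yaw 17.68 tilt [ 0.0004 -0.0003] F [ 0.07 -4.35 -3.63] T [-0.964 -0.063  0.098] gap 0.0131 q [-0.01  0.2  -0.43  0.94 -0.    1.25]
```

drive_tool:
  targets:
    - {"claw": 1,"rot": [0,0,0],"offset": [0,0,-0.5]}
    - {"claw": 1,"rot": [0,0,0],"offset": [0,0,-0.5]}
    - {"claw": 1,"rot": [0,0,0],"offset": [0,0,-0.5]}
    - {"claw": 1,"rot": [0,0,0],"offset": [0,0,-0.5]}
    - {"claw": 1,"rot": [0,0,0],"offset": [0,0,-1]}
    - {"claw": 1,"rot": [0,0,0],"offset": [0,0,-1.5]}
    - {"claw": 1,"rot": [0,0,0],"offset": [0,0,-1.5]}
    - {"claw": 1,"rot": [0,0,0],"offset": [0,0,-1.5]}
    - {"claw": 1,"rot": [0,0,0],"offset": [0,0,0]}
    - {"claw": 1,"rot": [0,0,0],"offset": [0,0,0]}

```text
time: 21.7
tcp_pos: [0.456, 0.0799, 0.1749]
tool_rot: [0.988, 0.154, 0.001, -0.0]
contact_force: [-0.7, -0.2, -3.7]
finger_gap: 0.0133
```

Run:
```python
from ringang import *
s,Rm=st(); c=manip.camera('scene');save(c,'s22',(295,180,375,260),8)
ang(c,(300,215,345,262))
```

```text
t 21.7 tcp [0.456  0.0799 0.1749] yaw 17.67 tilt [0.0015 0.0009] F [-0.68 -0.22 -3.7 ] T [ 0.067  0.017 -0.001] gap 0.0133 q [-0.01  0.14 -0.3   1.13  0.    1.25]
red comp [312.8 240.8] 14 r 0.0297 ang -36.8
red comp [337.9 255.7] 35 r 0.0544 ang 74.9
```

View pics/s22.png

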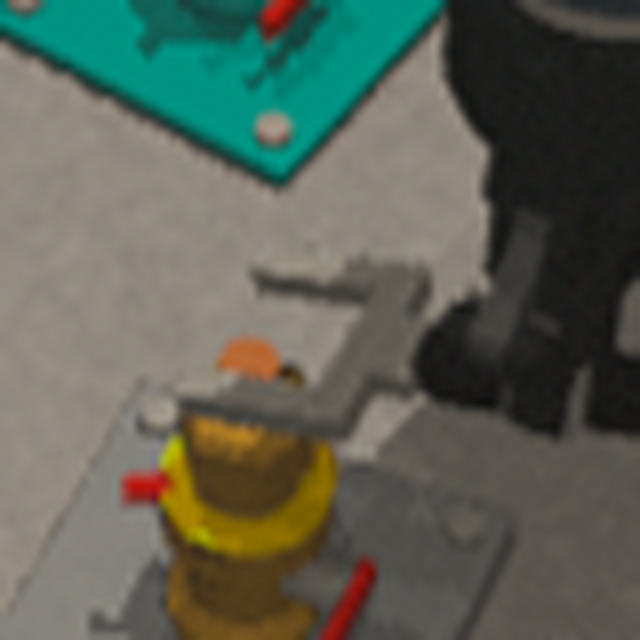

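Run:
```python
from ringang import *
c=manip.camera('top');save(c,'t22',(285,215,365,290),8)
w=manip.camera('wrist');save(w,'w22')
```

```text
(no output)
```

View pics/t22.png

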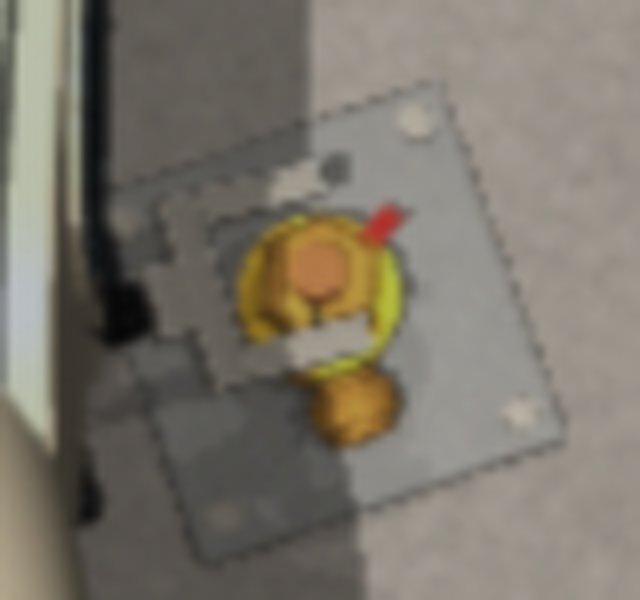

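Top view: the pointer went from about 19° to about -40°, so the ring turned about 59°, agreeing with the scene camera's 57°. I carry the wrench back.

drive_tool:
  targets:
    - {"claw": 1,"rot": [0,0,-6],"offset": [0,0,0]}
    - {"claw": 1,"rot": [0,0,-6],"offset": [0,0,0]}
    - {"claw": 1,"rot": [0,0,-6],"offset": [0,0,0]}
    - {"claw": 1,"rot": [0,0,-6],"offset": [0,0,0]}
    - {"claw": 1,"rot": [0,0,-6],"offset": [0,0,0]}
    - {"claw": 1,"rot": [0,0,-6],"offset": [0,0,0]}
    - {"claw": 1,"rot": [0,0,-6],"offset": [0,0,0]}
    - {"claw": 1,"rot": [0,0,-6],"offset": [0,0,0]}
    - {"claw": 1,"rot": [0,0,-6],"offset": [0,0,0]}
    - {"claw": 1,"rot": [0,0,-6],"offset": [0,0,0]}
    - {"claw": 1,"rot": [0,0,0],"offset": [0,0,0]}

```text
time: 22.77
tcp_pos: [0.4553, 0.0797, 0.1739]
tool_rot: [0.778, 0.629, -0.001, -0.001]
contact_force: [-0.3, -0.9, -3.8]
finger_gap: 0.0129
```

drive_tool:
  targets:
    - {"claw": 1,"rot": [0,0,0],"offset": [-1.5,0.9,0]}
    - {"claw": 1,"rot": [0,0,0],"offset": [-2.4,1.4,0]}
    - {"claw": 1,"rot": [0,0,0],"offset": [-2.4,1.4,0]}
    - {"claw": 1,"rot": [0,0,0],"offset": [-2.4,1.4,0]}
    - {"claw": 1,"rot": [0,0,0],"offset": [-2.4,1.4,0]}
    - {"claw": 1,"rot": [0,0,0],"offset": [-2.4,1.4,0]}
    - {"claw": 1,"rot": [0,0,0],"offset": [-2.4,1.4,0]}
    - {"claw": 1,"rot": [0,0,0],"offset": [-2.4,1.4,0]}
    - {"claw": 1,"rot": [0,0,0],"offset": [-2.4,1.4,0]}
    - {"claw": 1,"rot": [0,0,0],"offset": [-2.4,1.4,0]}
    - {"claw": 1,"rot": [0,0,0],"offset": [-2.4,1.4,0]}
    - {"claw": 1,"rot": [0,0,0],"offset": [-2.4,1.4,0]}
    - {"claw": 1,"rot": [0,0,0],"offset": [-2.4,1.4,0]}
    - {"claw": 1,"rot": [0,0,0],"offset": [0,0,0]}
    - {"claw": 1,"rot": [0,0,0],"offset": [0,0,0]}

```text
time: 24.02
tcp_pos: [0.5635, -0.2554, 0.1732]
tool_rot: [0.781, 0.625, -0.0, -0.001]
contact_force: [-0.4, 0.7, -4.2]
finger_gap: 0.0137
```

Run:
```python
from ringang import *
s,Rm=st(); print(Rm.T@(np.array([.5676,-.2555,.0142])-s['tcp_pos']))
```

```text
t 24.02 tcp [ 0.5635 -0.2554  0.1732] yaw 77.35 tilt [-0.0017  0.0012] F [-0.41  0.72 -4.23] T [0.033 0.084 0.03 ] gap 0.0137 q [-0.56  0.4   0.06  1.24  0.   -0.34]
[0.00071726 0.00430762 0.15903483]
```

drive_tool:
  targets:
    - {"claw": 1,"rot": [0,0,0],"offset": [0,0,1.5]}
    - {"claw": 1,"rot": [0,0,0],"offset": [0,0,2]}
    - {"claw": 1,"rot": [0,0,0],"offset": [0,0,2]}
    - {"claw": 1,"rot": [0,0,0],"offset": [0,0,2]}
    - {"claw": 1,"rot": [0,0,0],"offset": [0,0,2]}
    - {"claw": 1,"rot": [0,0,0],"offset": [0,0,2]}
    - {"claw": 1,"rot": [0,0,0],"offset": [0,0,1.5]}
    - {"claw": 1,"rot": [0,0,0],"offset": [0,0,1]}
    - {"claw": 1,"rot": [0,0,0],"offset": [0,0,0.8]}
    - {"claw": 1,"rot": [0,0,0],"offset": [0,0,0]}
    - {"claw": 1,"rot": [0,0,0],"offset": [0,0,0]}

```text
time: 24.93
tcp_pos: [0.5636, -0.2537, 0.0271]
tool_rot: [0.779, 0.627, -0.0, -0.0]
contact_force: [-0.7, 0.0, -0.2]
finger_gap: 0.013
```

Run:
```python
from ringang import *
s,Rm=st();save(manip.camera('scene'),'s23',(170,130,350,280),4)
```

```text
t 24.93 tcp [ 0.5636 -0.2537  0.0271] yaw 77.6 tilt [-0.0001 -0.    ] F [-0.72  0.01 -0.21] T [-0.005  0.071 -0.04 ] gap 0.013 q [-0.56  0.5  -0.17  0.9  -0.   -0.34]
```

View pics/s23.png

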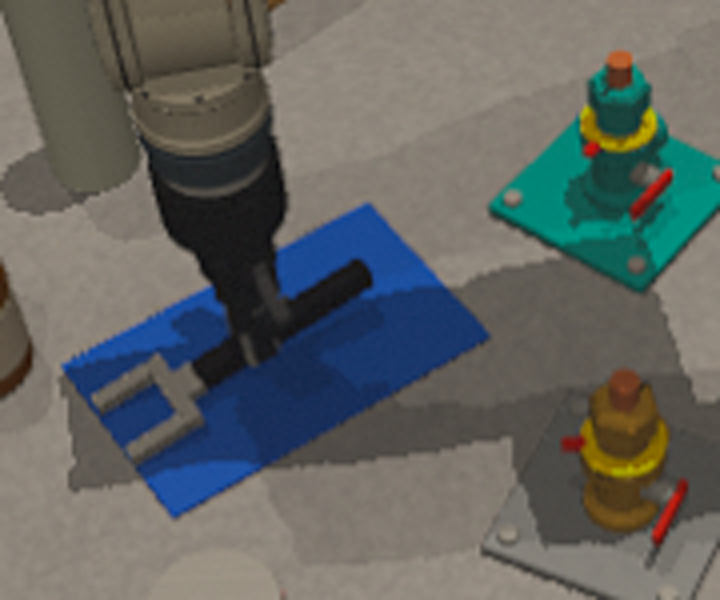

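Run:
```python
from ringang import *
w=manip.camera('wrist');save(w,'w23')
for v in (95,150,200,250): print(v,depthpt(w,318,v),w['z_map'][v,318])
```

```text
95 [ 0.48619006 -0.23464207  0.05000359] 0.10604089
150 [ 0.50050171 -0.23776073  0.04669181] 0.11352152
200 [ 0.51502548 -0.24092827  0.04421827] 0.120265245
250 [ 0.53107633 -0.24443061  0.04214689] 0.12708531
```

View pics/w23.png

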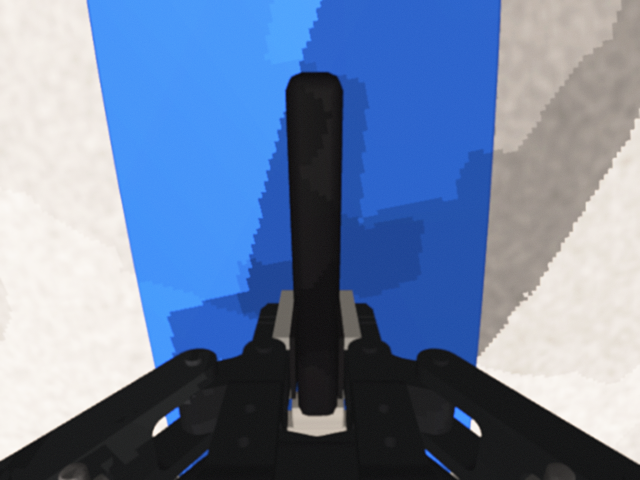

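The handle's back end stands about 10° high: depths along the handle run from 0.050 to 0.042 m. The wrench pitched in the grip and the jaw tip already rests on the mat. I ease the grip to 20 N and lower, so it lies down flat.

drive_tool:
  targets:
    - {"claw": 1,"rot": [0,0,0],"offset": [0,0,0]}
    - {"claw": 1,"rot": [0,0,0],"offset": [0,0,0.3]}
    - {"claw": 1,"rot": [0,0,0],"offset": [0,0,0.3]}
    - {"claw": 1,"rot": [0,0,0],"offset": [0,0,0]}
  newtons: 20

```text
time: 25.37
tcp_pos: [0.5639, -0.2541, 0.0207]
tool_rot: [0.779, 0.627, 0.0, 0.0]
contact_force: [-0.2, 2.0, 1.4]
finger_gap: 0.0134
```

Run:
```python
from ringang import *
st();w=manip.camera('wrist')
for v in (95,150,200,250): print(v,depthpt(w,318,v))
```

```text
t 25.37 tcp [ 0.5639 -0.2541  0.0207] yaw 77.64 tilt [0.0007 0.0003] F [-0.2   1.98  1.38] T [ 0.328 -0.236  0.185] gap 0.0134 q [-0.56  0.51 -0.17  0.89  0.   -0.34]
95 [ 0.48616634 -0.23485113  0.03803404]
150 [ 0.50092259 -0.23806788  0.03733315]
200 [ 0.51598592 -0.24133844  0.03394214]
250 [ 0.53233484 -0.24489703  0.03243816]
```

Flattening as hoped, with low force. I lower another 5 mm and then release.

drive_tool:
  targets:
    - {"claw": 1,"rot": [0,0,0],"offset": [0,0,0.3]}
    - {"claw": 1,"rot": [0,0,0],"offset": [0,0,0.2]}
    - {"claw": 1,"rot": [0,0,0],"offset": [0,0,0]}
    - {"claw": 1,"rot": [0,0,0],"offset": [0,0,0]}

```text
time: 25.75
tcp_pos: [0.5641, -0.2543, 0.0174]
tool_rot: [0.779, 0.627, 0.001, 0.001]
contact_force: [-5.0, 4.0, 16.3]
finger_gap: 0.0131
```

Run:
```python
from ringang import *
st();w=manip.camera('wrist')
for v in (95,150,200,250): print(v,depthpt(w,318,v))
```

```text
t 25.75 tcp [ 0.5641 -0.2543  0.0174] yaw 77.64 tilt [ 0.0018 -0.0006] F [-5.03  4.04 16.29] T [0.912 0.422 0.123] gap 0.0131 q [-0.56  0.51 -0.18  0.88  0.   -0.34]
95 [ 0.4862613  -0.23500513  0.03158054]
150 [ 0.50131506 -0.23829194  0.03178186]
200 [ 0.51631181 -0.24155749  0.02996102]
250 [ 0.5327873  -0.24514552  0.02833793]
```

drive_tool:
  targets:
    - {"claw": 0.6,"rot": [0,0,0],"offset": [0,0,0]}
    - {"claw": 0.2,"rot": [0,0,0],"offset": [0,0,0]}
    - {"claw": -1,"rot": [0,0,0],"offset": [0,0,0]}
    - {"claw": -1,"rot": [0,0,0],"offset": [0,0,0]}
    - {"claw": -1,"rot": [0,0,0],"offset": [0,0,0]}
    - {"claw": -1,"rot": [0,0,0],"offset": [0,0,0]}
    - {"claw": -1,"rot": [0,0,0],"offset": [0,0,-1]}
    - {"claw": -1,"rot": [0,0,0],"offset": [0,0,-2]}
    - {"claw": -1,"rot": [0,0,0],"offset": [0,0,-2.5]}
    - {"claw": -1,"rot": [0,0,0],"offset": [0,0,-2.5]}
    - {"claw": -1,"rot": [0,0,0],"offset": [0,0,-2.5]}
    - {"claw": -1,"rot": [0,0,0],"offset": [0,0,-2.5]}
    - {"claw": -1,"rot": [0,0,0],"offset": [0,0,-2.5]}
    - {"claw": -1,"rot": [0,0,0],"offset": [0,0,-2.5]}
    - {"claw": -1,"rot": [0,0,0],"offset": [0,0,0]}
    - {"claw": -1,"rot": [0,0,0],"offset": [0,0,0]}

```text
time: 27.13
tcp_pos: [0.5642, -0.2546, 0.198]
tool_rot: [0.779, 0.627, 0.001, 0.002]
contact_force: [0.9, -0.4, -1.3]
finger_gap: 0.0854
```

Run:
```python
from ringang import *
st();w=manip.camera('wrist');save(w,'w25')
H=hsv(w);m=box(H[...,2]<60,200,60,420,300)
c,a,q=cen(m);v,u=np.nonzero(a);P=onz(w,u,v,.024)[:,:2].astype(np.float32);print(cv2.minAreaRect(P))
u0=int(c[0])
for v in range(q[1]+8,q[1]+q[3]-5,25): print(v,depthpt(w,u0,v).round(4))
c=manip.camera('scene');save(c,'s25'); ang(c)
t=manip.camera('top');save(t,'t25')
```

```text
t 27.13 tcp [ 0.5642 -0.2546  0.198 ] yaw 77.63 tilt [ 0.0031 -0.0019] F [ 0.94 -0.4  -1.31] T [-0.044  0.038 -0.021] gap 0.0854 q [-0.56  0.39  0.11  1.29  0.   -0.34]
((0.543130099773407, -0.24796684086322784), (0.016233131289482117, 0.12619233131408691), 77.63866424560547)
105 [ 0.487  -0.2357  0.0236]
130 [ 0.5044 -0.2395  0.024 ]
155 [ 0.5224 -0.2434  0.023 ]
180 [ 0.541  -0.2475  0.0234]
205 [ 0.5599 -0.2516  0.0247]
230 [ 0.5796 -0.256   0.0251]
255 [ 0.6002 -0.2605  0.0251]
red comp [312.6 240.4] 19 r 0.0298 ang -39.2
red comp [337.9 255.7] 35 r 0.0544 ang 74.9
```

View pics/w25.png

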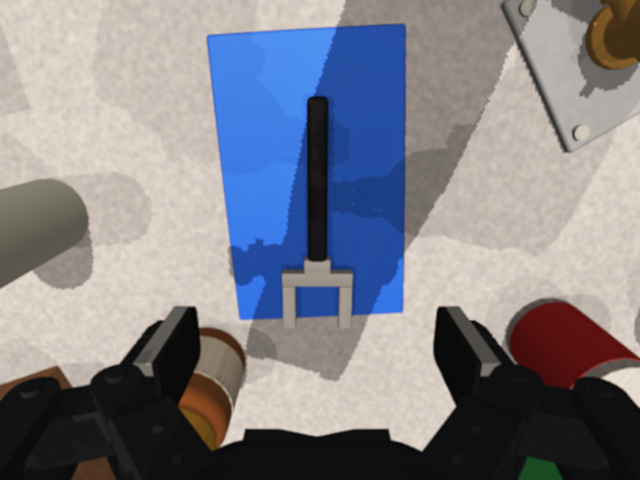

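View pics/s25.png

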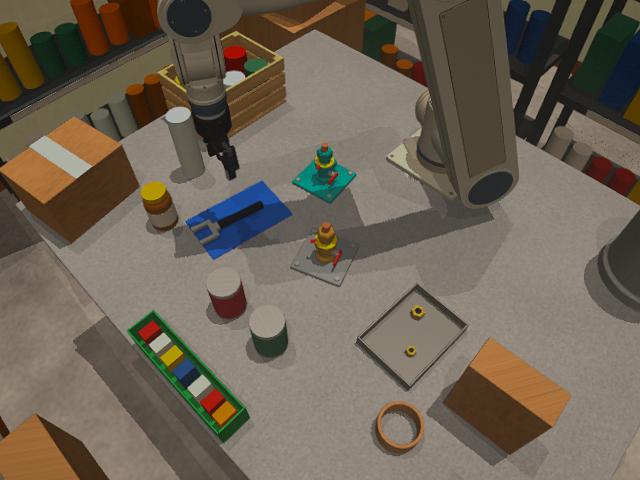

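The wrench lies flat: the handle top reads 0.023–0.025 m along its whole length, and the handle runs from wrist (318,97) to (317,260) over the mat. The ring stands about 59° round and the bystanders look unmoved. I hand in.

```bash
python3 -c "
from rig import manip
print(manip.job_done())"
```

```text
the job is handed in; nothing more can be done
None
```

I ran the nut down with the fingers, tightened it with the wrench, laid the wrench back on the mat and handed the job in at about 27 s of the 72 s. No verdict was reported.

- **Finger-tight:** the nut ran free for about 110–115° before the torque jumped to 0.7 N m. I stopped with the ring turned about 7°, by the scene camera.
- **Wrench:** it seated on the hexagon from above with no contact force. I swung it about 62° clockwise, backed it off 2° within its play and lifted it off.
- **Ring at the end:** about 59–60° clockwise from its start, by the scene camera; the top camera gave about 59° just after the wrench came off. The swing angle less play suggested about 66°. The readings disagree by up to 9°, but all lie within 45–80°. From finger-tight, the cameras make the tightening about 52°, a little under the nominal 60°.
- **Wrench on the mat:** the wrench had pitched about 10° in the grip on the way back. I corrected this by easing the grip to 20 N before lowering, which peaked at 16 N on the tool. It now lies flat, with the handle top at 23–25 mm and the handle's middle near the mat's centre.
- **Surroundings:** the bystanders look unmoved in the final scene picture, and the gripper is open and clear.

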